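Pack the tiles and pin the hasp

ROBOT

A 6-joint arm with a two-finger parallel gripper is mounted at the origin on a cart in front of the work surface, level with it; the furniture and walls round the work are solid. World frame = base frame: x ahead of the robot, y to its left, z up, the work surface at z = 0. Lengths are in m, angles in rad, forces in N, time in s.
With the tool pointing down it reaches from about 0.325 to 0.85 m from the base axis. Payload 4.4 kg.
Tool frame: the origin (TCP) lies midway between the tips of the shut fingers; the grasp point (between the pads) lies 19 mm behind it; z points along the fingers, y is the direction in which the jaws open and shut (so a half turn about z gives the same grasp; the last joint's range is limited). The gripper opens to 94 mm and grips with 3 to 60 N. Pads are 16 mm wide; open, the fingers measure 119 mm over their backs; the gripper's body (75 mm by 177 mm) begins 78 mm behind the grasp point.
Start: joints at [-1.417, 0.207, 1.542, -0, 1.393, -0.15], TCP at [0.172, -0.549, 0.205] pointing down, gripper open.
Joint ranges: [-2.73, 2.73], [-0.86, 2.22], [0.23, 2.46], [-1.11, 4.25], [0.08, 2.63], [-2.82, 2.82]. Speed limits (rad/s): [2.79, 2.79, 3.14, 3.14, 3.14, 3.14].

INTERFACE

Orientations are given as [roll, pitch, yaw] about the fixed x, y, z axes, in that order (R = Rz(yaw) Ry(pitch) Rx(roll)).
In Python, from bench import ctrl gives the robot as it stands. Calls block until the motion is done:
- ctrl.move_ptp(position, orientation): joint-space move of the TCP to a pose.
- ctrl.move_l(position, rot=None, v=0.15): straight line of the TCP; rot=None keeps the orientation; v is the mean speed in m/s.
- ctrl.move_joints(angles): joint-space move.
- ctrl.move_gripper(opening, newtons=None): opening from 0.0 (shut) to 1.0 (fully open); newtons is the grip in N (None keeps the last); returns when the fingers have stopped.
- ctrl.wait(seconds).
- ctrl.solve_ik(position, orientation): joint angles nearest the present ones, or None.
- ctrl.get_obs(): the state.
- ctrl.read_camera(name): name is "scene" or "side" or "wrist"; returns a dict with "pixels" (400x640x3 uint8, red, green, blue), "vfov" (degrees; the focal length in pixels is half the picture's height over the tangent of half this angle, whatever the lens; pixels are square), "cx", "cy" (the principal point, pixels), "T" (4x4, takes a point from camera to world coordinates); the wrist camera has in their place "T_tool_cam" (4x4, takes a point from camera to tool coordinates, whose origin is the TCP and whose axes are the flange's). Camera axes: x right, y down, z forward; pixel columns grow to the right and rows downward; lengths in m; the calibration is good to about 2 mm. A picture is of the moment at which its call begins: read the wrist's pose just before it. There is no depth.
A pose or a line that the arm cannot do raises ctrl.PlanningError and nothing moves.
- ctrl.sign_off(): hands the job in, once; it reports no verdict.
The state is a dict: "t": time; "q": joint angles; "joint_vel": joint speeds; "tau": joint torques, N m; "tool_pos": TCP position; "ee_rot": TCP orientation; "ft_force": force on the tool from outside, world axes, zero at the start; "wrist_torque": the same for the moment, N m; "finger_gap": opening from 0.0 (shut) to 1.0 (fully open).
Only numpy, scipy, OpenCV 4.12 (cv2) and the standard library are available. Lean on these libraries where they do the work, as an engineer would, in place of code of your own. Each camera call takes 0.05 s, during which the arm holds its last target.

TASK

Pack the fired tiles for transport: stand every tile that lies on the table upright on its edge in the rack of the open wooden case, one tile to a slot. Then close the lid fully, fold the steel hasp down flat over the lid's tongue, and push the steel pin from its wooden block all the way down through the lined-up holes of hasp and tongue. Leave the mallet and the cup where they stand.

Things in the scene. Friction and masses are not known exactly. Their poses are not given: they have to be found in the camera images.
- case: Fixed wooden base. Origin: on the table under the rack's middle; x to the rear (its yaw is -0.8 to -0.5 rad: turned to the right), y left, z up. Board 20 mm thick, x -172 to +80, 130 mm wide; its front (x -172 to -128) is the apron with the pin hole. Four ribs on it (11 thick in x, 44 long in y, tops at z 54) at x -43.5, -14.5, 14.5, 43.5 mm leave three slots 18 mm wide, closed at both ends by low rails (y +-33.5 to 39.5, tops at z 38).
- slot1 (a point): Middle of a slot's floor, on the board's top: case frame (-29, 0, 20) mm. A tile stands in it with its faces towards case x. Axes as the case's.
- slot2 (a point): Middle of a slot's floor, on the board's top: case frame (0, 0, 20) mm. A tile stands in it with its faces towards case x. Axes as the case's.
- slot3 (a point): Middle of a slot's floor, on the board's top: case frame (29, 0, 20) mm. A tile stands in it with its faces towards case x. Axes as the case's.
- tile1: Loose terracotta tile, 76 (x) by 56 (y) by 13 mm (z), about 0.12 kg; origin in the middle of its underside, z normal to the faces. Starts flat on the table, x axis within 0.5 rad of world y; may be absent (None). Gripped across its width near one end, the fingers slanting 45 deg down towards the other end, half a turn of the hand about the fingers' direction brings it upright, that end on top.
- tile1_mid (a point): Middle of that tile's body (6.5 mm above its origin along its z); axes as the tile's.
- tile2: Loose terracotta tile, 76 (x) by 56 (y) by 13 mm (z), about 0.12 kg; origin in the middle of its underside, z normal to the faces. Starts flat on the table, x axis within 0.5 rad of world y; may be absent (None). Gripped across its width near one end, the fingers slanting 45 deg down towards the other end, half a turn of the hand about the fingers' direction brings it upright, that end on top.
- tile2_mid (a point): Middle of that tile's body (6.5 mm above its origin along its z); axes as the tile's.
- tile3: Loose terracotta tile, 76 (x) by 56 (y) by 13 mm (z), about 0.12 kg; origin in the middle of its underside, z normal to the faces. Starts flat on the table, x axis within 0.5 rad of world y; may be absent (None). Gripped across its width near one end, the fingers slanting 45 deg down towards the other end, half a turn of the hand about the fingers' direction brings it upright, that end on top.
- tile3_mid (a point): Middle of that tile's body (6.5 mm above its origin along its z); axes as the tile's.
- lid_part (a joint): Angle of the lid, rad: 0 fully closed, grows as it opens, stop at 1.7; starts at 1.5 to 1.65. The hinge is stiff (0.35 Nm): the lid stays where it is left, and has to be brought fully down.
- lid_hinge (a point): A point on the lid's hinge line, case frame (60, 0, 24) mm; the line runs along case y. The lid is a deep plywood cover, 143 long, 112 wide, inside 80 mm high over the hinge line; closed, its top is at z 110 mm and its front face at case x -83. Axes as the case's.
- lid_handle (a point): Middle of the bar handle on the lid's front face: a steel bar about 10 mm thick, 80 mm long along case y, its axis 35 mm off the face. With the lid open it points up, closed it points to the front; this point is then at case (-118, 0, 69) mm.
- lid_tongue (a point): Hole in the lid's tongue, upper face: a steel strip 34 mm wide, 6 mm thick that juts from the foot of the lid's front face and lies on the apron when closed; the hole is 16 mm wide, 210 mm from the hinge line, the tongue's end 231 mm. With the lid open the tongue stands up, its end 255 mm over the table.
- hasp_part (a joint): Angle of the hasp, rad: 0 folded down flat on the tongue (stop), 1.57 upright, grows as it opens to the case's left; stop at 2.5, starts at 1.8 to 2.3. Light friction (0.045 Nm): it stays where it is left, and has to be pressed fully down.
- hasp_hinge (a point): A point on the hasp's hinge line, at the left edge of the apron, case frame (-150, 55, 30) mm; the line runs along case x. Axes as the case's.
- hasp_tip (a point): Middle of the rolled free end (10 mm thick) of the hasp, 83 mm from its hinge line. The hasp is a steel plate 36 mm wide (case x) and 6 mm thick, with a hole of 16 mm centred 55 mm from the hinge line.
- case_hole (a point): Where the pin goes: on the vertical axis of the 16 mm hole through the apron, at the height of the closed hasp's upper face, case frame (-150, 0, 33) mm. With lid and hasp closed the three holes lie exactly above one another and go down to the table. Axes as the case's.
- pin: Loose steel pin, 72 mm long, upright; origin at the middle of its foot, z up along it. Shank 12 mm thick, 30 long, foot tapered; then a collar 25 wide, 4 thick; then a wooden grip 18 thick, 38 long. About 60 g. Starts in the hole of its block, foot 3 mm over the table. Fully home in the case, the collar rests on the hasp, foot 3 mm over the table.
- pin_grip (a point): Point to grip the pin, on its axis 55 mm above its foot (middle of the wooden grip).
- pin_block: Fixed wooden block that holds the pin: 60 x 60 mm, 33 mm high, a hole of 17 mm through its middle; origin in the middle of its underside.
- mallet: Bystander: small turned wooden mallet lying on the table, about 150 x 93 x 35 mm; origin in the middle of its underside. Leave it.
- cup: Bystander: small clay cup, 65 mm wide and 47 mm high, upright; origin in the middle of its underside. Leave it.

How it is judged:
By the outcome, as a careful person would: the job done as asked, in the order asked, and still so for the second after the job is handed in, with the robot touching nothing.
Of tile1, tile2, tile3 only 2 to 3 are there at a start; the rules pass over those that are not, and their reading is None.
At some moment in a run one of tile1, tile2, tile3 may be knocked a few centimetres aside while the robot is not near it.
It also fails if it takes over 210 s, if anything falls off the work surface, if the arm or the gripper's body presses on something with over 40 N, if the wrist force passes 120 N, or if a joint passes its speed limit or range.

## Working session

There is one attempt and no reset: what is moved stays moved. The work goes in short steps, each a Python script; the robot and the scene stay as the last script left them, time stands still between calls to the robot, and variables do not carry over. Pictures are saved under pics/ and viewed, and the job is handed in when it is done.

```bash
ls; mkdir -p pics; python3 - <<'E'
from bench import ctrl
import cv2,numpy as np
o=ctrl.get_obs(); print({k:np.round(v,3) for k,v in o.items()})
for n in ["scene","side","wrist"]:
    c=ctrl.read_camera(n); cv2.imwrite(f"pics/{n}0.png",c["pixels"][:,:,::-1])
    print(n,{k:np.round(v,4) for k,v in c.items() if k!="pixels"})
E
```

```text
pics
{'t': np.float64(0.0), 'q': array([-1.418,  0.207,  1.543,  0.   ,  1.393, -0.15 ]), 'joint_vel': array([ 0.   ,  0.001,  0.003, -0.001, -0.001,  0.001]), 'tau': array([-1.0000e-03, -3.7088e+01, -2.8142e+01,  7.0000e-02,  3.6000e-02,
       -0.0000e+00]), 'tool_pos': array([ 0.172, -0.548,  0.204]), 'ee_rot': array([-3.139, -0.   ,  0.304]), 'ft_force': array([-0.018, -0.012,  0.853]), 'wrist_torque': array([-0.015,  0.006,  0.037]), 'finger_gap': np.float64(1.001)}
scene {'vfov': np.float64(45.6928), 'cx': np.float64(322.1601), 'cy': np.float64(202.9959), 'T': array([[-0.5797, -0.5009,  0.6427, -0.2179],
       [-0.8146,  0.3743, -0.4431,  0.555 ],
       [-0.0187, -0.7804, -0.625 ,  0.8837],
       [ 0.    ,  0.    ,  0.    ,  1.    ]])}
side {'vfov': np.float64(52.6758), 'cx': np.float64(316.0174), 'cy': np.float64(207.045), 'T': array([[ 0.9527, -0.2121,  0.2178,  0.3369],
       [-0.3033, -0.6135,  0.7291, -0.8006],
       [-0.021 , -0.7607, -0.6488,  0.7753],
       [ 0.    ,  0.    ,  0.    ,  1.    ]])}
wrist {'vfov': np.float64(68.5577), 'cx': np.float64(315.1284), 'cy': np.float64(198.3975), 'T_tool_cam': array([[ 1.000e-03, -9.633e-01, -2.685e-01,  7.940e-02],
       [ 1.000e+00,  8.000e-04,  8.000e-04, -8.000e-04],
       [-6.000e-04, -2.685e-01,  9.633e-01, -1.799e-01],
       [ 0.000e+00,  0.000e+00,  0.000e+00,  1.000e+00]])}
```

View pics/scene0.png

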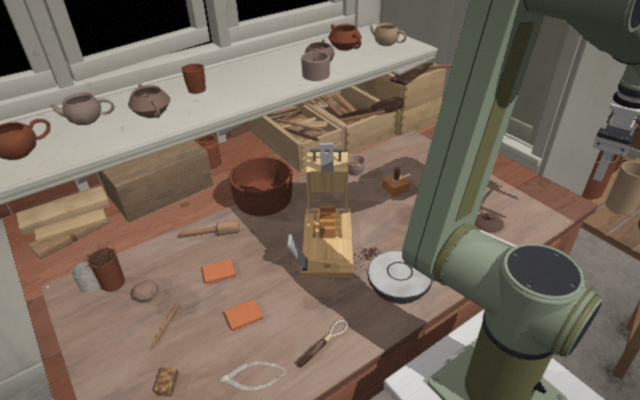

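View pics/side0.png

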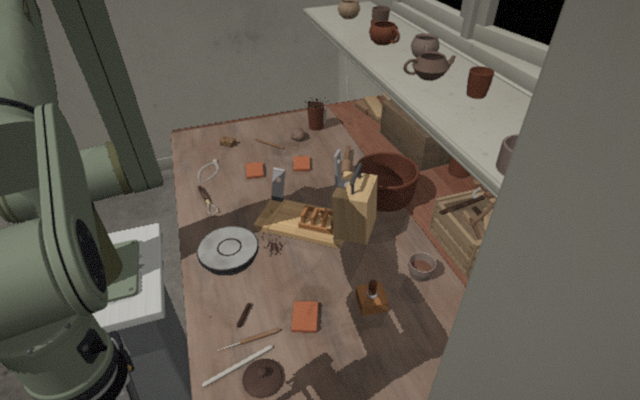

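View pics/wrist0.png

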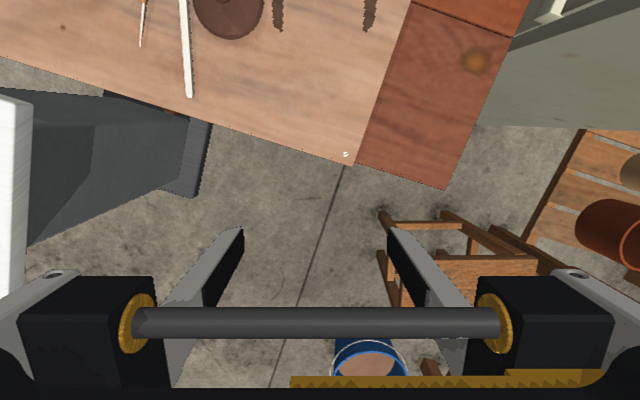

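The scene view shows two tiles on the left at about (219,271) and (243,315), the case at (330,240) with its lid open, and the pin block at (396,183). The side view shows a third tile at (306,316) and the pin at (373,295). Next I'll measure them.

```bash
cat > h.py <<'E'
from bench import ctrl
import cv2,numpy as np
from scipy.spatial.transform import Rotation as R
def cam(n):
    if n=="wrist":
        o=ctrl.get_obs(); c=ctrl.read_camera(n)
        T=np.eye(4);T[:3,:3]=R.from_euler('xyz',o['ee_rot']).as_matrix();T[:3,3]=o['tool_pos']
        c['T']=T@c['T_tool_cam']
    else: c=ctrl.read_camera(n)
    c['f']=200/np.tan(np.radians(c['vfov'])/2)
    return c
def ray(c,p):
    d=np.array([(p[0]-c['cx'])/c['f'],(p[1]-c['cy'])/c['f'],1.]); return c['T'][:3,3],c['T'][:3,:3]@d
def onz(c,p,z):
    o,d=ray(c,p); return o+d*(z-o[2])/d[2]
def proj(c,P):
    X=c['T'][:3,:3].T@(np.asarray(P)-c['T'][:3,3]); return np.array([c['cx']+c['f']*X[0]/X[2],c['cy']+c['f']*X[1]/X[2]])
def tri(cs,ps):
    A=np.zeros((3,3));b=np.zeros(3)
    for c,p in zip(cs,ps):
        o,d=ray(c,p);d=d/np.linalg.norm(d);M=np.eye(3)-np.outer(d,d);A+=M;b+=M@o
    return np.linalg.solve(A,b)
def save(c,name,crop=None,k=1):
    im=c['pixels'][:,:,::-1]
    if crop: x0,y0,x1,y1=crop; im=im[y0:y1,x0:x1]
    if k!=1: im=cv2.resize(im,None,fx=k,fy=k,interpolation=cv2.INTER_CUBIC)
    cv2.imwrite('pics/'+name+'.png',im)
def tiles(c,amin=150):
    hsv=cv2.cvtColor(np.ascontiguousarray(c['pixels']),cv2.COLOR_RGB2HSV)
    m=cv2.inRange(hsv,(5,165,110),(14,255,255))
    m=cv2.morphologyEx(m,cv2.MORPH_OPEN,np.ones((3,3)))
    cs,_=cv2.findContours(m,cv2.RETR_EXTERNAL,cv2.CHAIN_APPROX_NONE)
    return [k for k in cs if cv2.contourArea(k)>amin],m
E
python3 - <<'E'
from h import *
for n in ["scene","side"]:
    c=cam(n); cs,m=tiles(c)
    for k in cs:
        r=cv2.minAreaRect(k); 
        w=np.array([onz(c,p,0.013)[:2] for p in k[:,0]],np.float32)
        rr=cv2.minAreaRect(w)
        print(n,np.round(r[0]),cv2.contourArea(k),np.round(rr[0],3),np.round(rr[1],3),round(rr[2],1))
    cv2.imwrite(f'pics/m_{n}.png',m)
c=cam('scene'); save(c,'sc1',(270,130,430,290),4)
c=cam('side'); save(c,'si1',(180,140,440,340),3)
E
```

```text
(no output)
```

View pics/sc1.png

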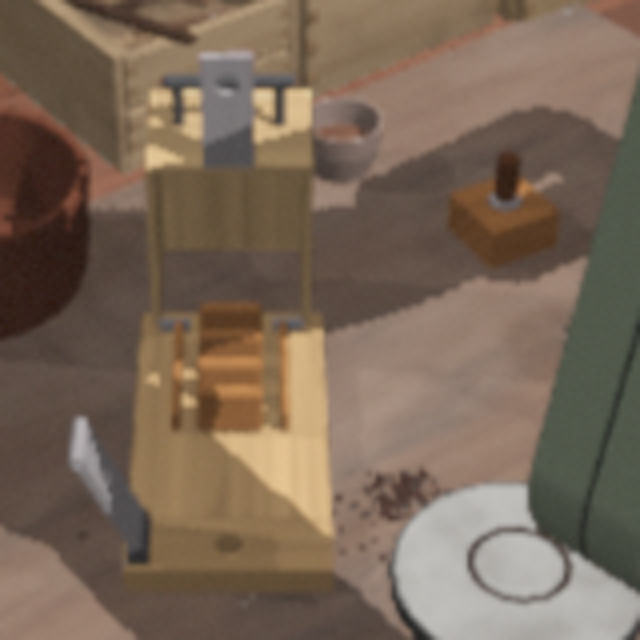

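View pics/si1.png

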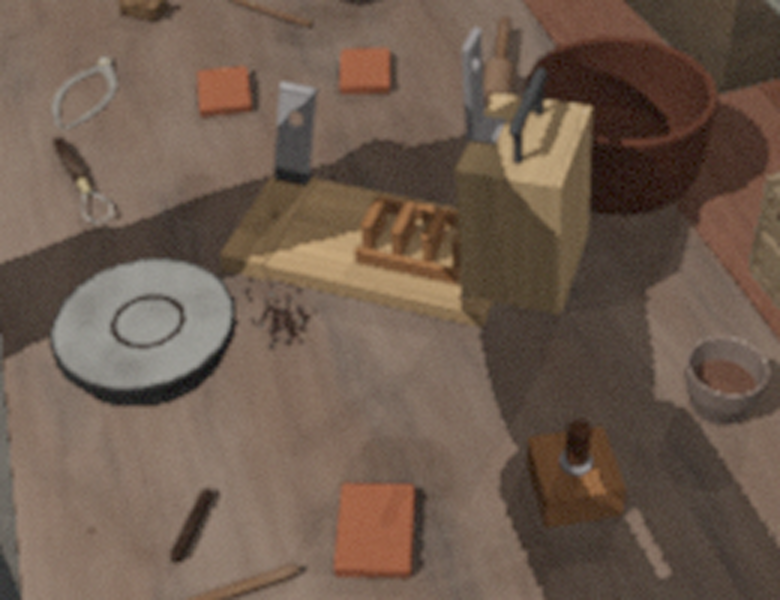

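```bash
python3 - <<'E'
from h import *
c=cam('side'); h=cv2.cvtColor(c['pixels'],cv2.COLOR_RGB2HSV)
for p in [(306,318),(302,163),(255,171),(372,305)]: print(h[p[1],p[0]])
c=cam('scene'); h=cv2.cvtColor(c['pixels'],cv2.COLOR_RGB2HSV)
for p in [(219,271),(243,315),(330,225)]: print(h[p[1],p[0]])
E
sed -i 's/(5,165,110),(14,255,255)/(4,165,70),(11,255,255)/' h.py
python3 - <<'E'
from h import *
for n in ["scene","side"]:
    c=cam(n); cs,m=tiles(c,80)
    for k in cs:
        r=cv2.minAreaRect(k); 
        w=np.array([onz(c,p,0.013)[:2] for p in k[:,0]],np.float32)
        rr=cv2.minAreaRect(w*1000)
        print(n,np.round(r[0]),cv2.contourArea(k),np.round(rr[0],1),np.round(rr[1],1),round(rr[2],1))
    cv2.imwrite(f'pics/m_{n}.png',m)
# case points
s=cam('scene');d=cam('side')
f=lambda x,y,z: (270+x/4,130+y/4)
print('hole',onz(s,(270+230/4,130+543/4),0.02)) 
# front corners of board top 
for p in [(125,570),(331,570),(327,325),(143,318)]: print(onz(s,(270+p[0]/4,130+p[1]/4),0.02))
print('side',onz(d,(180+222/3,140+255/3),.02),onz(d,(180+274/3,140+180/3),.02))
# pin collar
pc=[(270+505/4,130+197/4),(180+577/3,140+463/3)]
print('collar',tri([s,d],pc)); 
pt=[(270+509/4,130+155/4),(180+578/3,140+425/3)]
print('top',tri([s,d],pt))
E
```

```text
[ 10 151 157]
[  9 138 163]
[  9 142 160]
[ 13 132  87]
[ 10 150 191]
[ 10 146 192]
[ 14 152 143]
hole [0.45789356 0.07747218 0.02      ]
[0.4778466  0.14288903 0.02      ]
[0.40258693 0.04093941 0.02      ]
[ 0.58918012 -0.10289055  0.02      ]
[ 0.67404509 -0.0022703   0.02      ]
side [0.40590365 0.03142384 0.02      ] [0.47534842 0.12185746 0.02      ]
collar [ 0.61502062 -0.29574146  0.03278092]
top [ 0.61333291 -0.29312073  0.07408878]
```

```bash
sed -i 's/(4,165,70),(11,255,255)/(5,125,125),(11,255,255)/' h.py
python3 - <<'E'
from h import *
for n in ["scene","side"]:
    c=cam(n); cs,m=tiles(c,80)
    for k in cs:
        r=cv2.minAreaRect(k); 
        w=np.array([onz(c,p,0.013)[:2] for p in k[:,0]],np.float32)
        rr=cv2.minAreaRect(w*1000)
        print(n,np.round(r[0]),cv2.contourArea(k),np.round(rr[0],1),np.round(rr[1],1),round(rr[2],1))
E
```

```text
scene [243. 314.] 660.5 [454.8 317.1] [75.  61.2] 81.7
scene [218. 271.] 502.0 [612.1 303.9] [74.7 63.3] 72.8
scene [236. 154.] 705.0 [1069.5   22.5] [126.9 231.2] 6.6
side [304. 316.] 667.5 [ 457.  -286.8] [76.2 53.9] 69.7
side [254. 170.] 185.0 [458.1 305.9] [76.  52.8] 78.2
side [302. 162.] 172.0 [617.  291.8] [76.1 50.7] 74.7
```

```bash
python3 - <<'E'
from h import *
p=np.array(ctrl.get_obs()['tool_pos'])
ctrl.move_l([p[0],p[1],0.40],v=0.3)
for i,pt in enumerate([(0.46,-0.22,0.36),(0.46,0.06,0.36),(0.42,0.25,0.33)]):
    try: ctrl.move_ptp(pt,[np.pi,0,0.0])
    except ctrl.PlanningError as e: print(i,e); continue
    c=cam('wrist'); save(c,f'w{i}'); np.save(f'w{i}.npy',c,allow_pickle=True)
    cs,m=tiles(c,300)
    for k in cs:
        r=cv2.minAreaRect(k); 
        w=np.array([onz(c,p,0.013)[:2] for p in k[:,0]],np.float32)
        rr=cv2.minAreaRect(w*1000)
        print(i,np.round(r[0]),cv2.contourArea(k),np.round(rr[0],1),np.round(rr[1],1),round(rr[2],1))
    o=ctrl.get_obs();print(o['t'],np.round(o['q'],2),np.round(o['ft_force'],1))
E
```

```text
0 [ 14. 161.] 579.5 [461.2 324.8] [48.3 55.6] 79.9
0 [350. 163.] 1229.5 [ 458.  -282.9] [76.  56.1] 70.1
0 [562.  46.] 912.0 [ 649.3 -624.2] [35.4 83. ] 0.0
3.2167 [-0.62 -0.01  1.47 -0.    1.69  0.95] [ 0.2 -0.2 -0. ]
1 [505. 163.] 1237.5 [ 458.2 -282.7] [76.2 56.4] 70.0
4.35 [-0.06 -0.11  1.56 -0.    1.69  1.51] [-0.2  0.2  0. ]
2 [628. 141.] 970.0 [ 458.8 -279. ] [69.3 57.6] 70.6
5.2083 [ 0.36 -0.05  1.56 -0.    1.63  1.93] [-0.7 -0.7 -0.3]
```

View pics/w1.png

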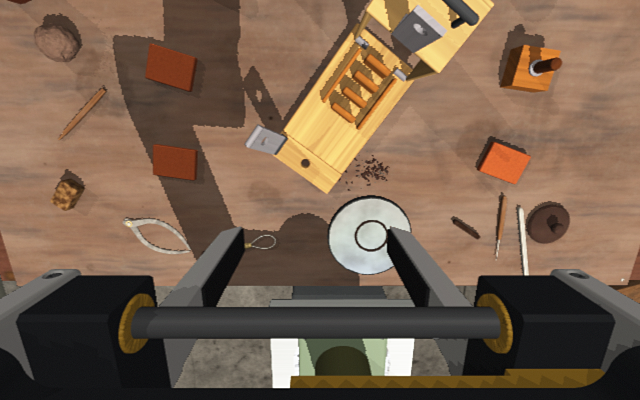

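View pics/w2.png

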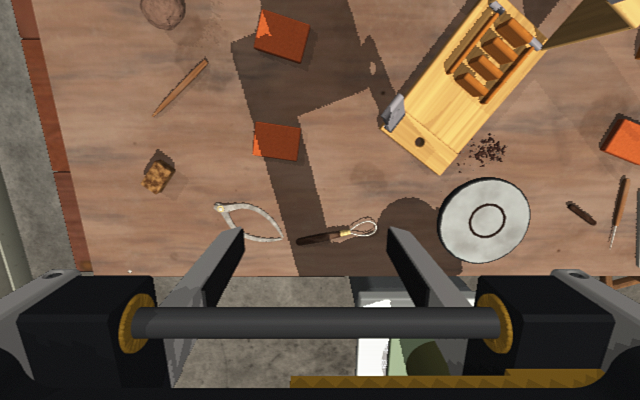

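w1 shows the two shaded tiles at (171,66) and (175,162), the third at (503,160), the apron hole at (305,162), and the pin at (543,66). The shaded tiles need their own threshold.

```bash
python3 - <<'E'
from h import *
for i in (1,2):
    c=np.load(f'w{i}.npy',allow_pickle=True).item()
    h=cv2.cvtColor(c['pixels'],cv2.COLOR_RGB2HSV)
    print(h[162,175] if i==1 else h[142,280])
    m=cv2.inRange(h,(3,170,70),(12,255,255)); m=cv2.morphologyEx(m,cv2.MORPH_OPEN,np.ones((3,3)))
    for k in cv2.findContours(m,cv2.RETR_EXTERNAL,cv2.CHAIN_APPROX_NONE)[0]:
        if cv2.contourArea(k)<600: continue
        r=cv2.minAreaRect(k)
        w=np.array([onz(c,p,0.013)[:2] for p in k[:,0]],np.float32)
        rr=cv2.minAreaRect(w*1000)
        print(i,np.round(r[0]),cv2.contourArea(k),np.round(rr[0],1),np.round(rr[1],1),round(rr[2],1))
c=np.load('w1.npy',allow_pickle=True).item(); save(c,'w1a',(240,0,440,200),4);
c=np.load('w2.npy',allow_pickle=True).item(); save(c,'w2a',(370,0,570,190),4); save(c,'w2b',(370,0,570,190),4)
E
```

```text
[  9 195 124]
1 [174. 162.] 1245.0 [461.  313.4] [75.5 56.2] 81.6
1 [504. 163.] 1237.5 [ 459.1 -281.2] [77.6 55.8] 70.1
1 [170.  67.] 1553.5 [618.2 300.2] [75.6 54.8] 73.4
[  9 198 121]
2 [276. 141.] 1444.0 [460.7 315. ] [75.5 55.6] 81.5
2 [628. 140.] 1019.0 [ 459.7 -277.6] [72.8 56.9] 70.2
2 [281.  35.] 1879.0 [618.5 301.1] [75.7 54.5] 73.4
```

View pics/w1a.png

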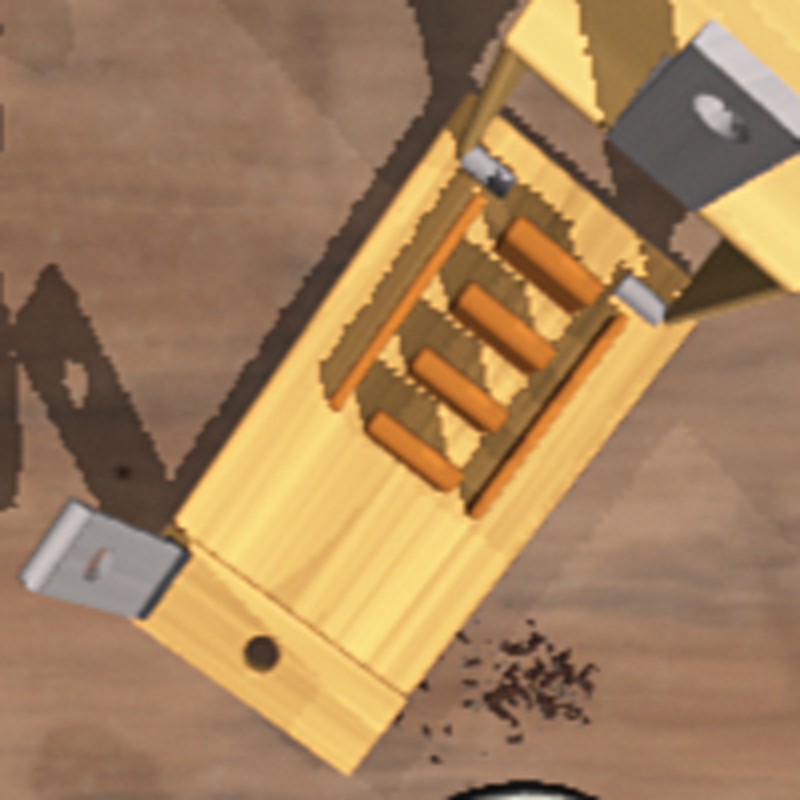

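View pics/w2a.png

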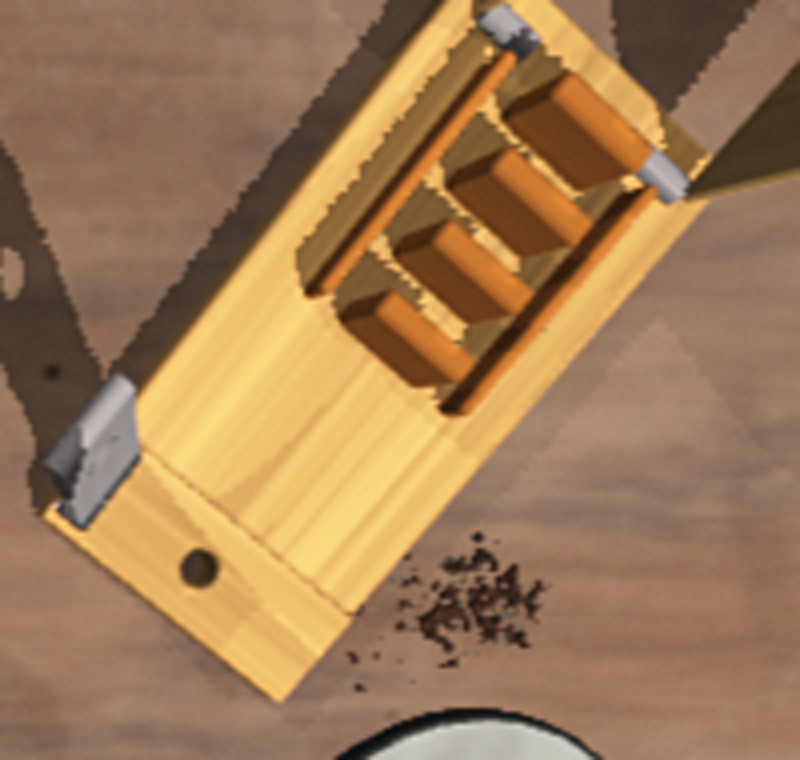

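```bash
python3 - <<'E'
from h import *
def A(p,o): return (o+p[0]/4-.375, p[1]/4-.375)
for i,o,hole,fr,rr,ribs in ((1,240,(262,653),(350,773),(695,320),[((371,424),(454,484)),((417,357),(502,424)),((463,291),(548,362)),((516,226),(599,297))]),
                       (2,370,(199,568),(281,700),(705,205),[((390,300),(472,363)),((441,230),(527,297)),((505,158),(590,228)),((568,80),(652,160))])):
    c=np.load(f'w{i}.npy',allow_pickle=True).item()
    H=onz(c,A(hole,o),.02);F=onz(c,A(fr,o),.02);B=onz(c,A(rr,o),.02)
    y1=np.arctan2(*(B-F)[1::-1])
    print(i,H.round(4),'yaw right edge',y1.round(4))
    mids=np.array([onz(c,A(a,o),.054)/2+onz(c,A(b,o),.054)/2 for a,b in ribs])
    d=mids-mids.mean(0); u=np.linalg.svd(d[:,:2])[2][0]; u*=np.sign(u[0])
    print(' ribs',mids[:,:2].round(4).tolist(),'yaw',np.arctan2(u[1],u[0]).round(4),'spacing',np.linalg.norm(mids[3]-mids[0]))
    O=mids.mean(0)[:2]; e=O-H[:2]; print(' origin',O.round(4),'yaw hole-origin',np.arctan2(e[1],e[0]).round(4),np.linalg.norm(e))
E
```

```text
1 [0.4603 0.0774 0.02  ] yaw right edge -0.6286
 ribs [[0.5448, 0.0156], [0.5687, -0.0022], [0.5922, -0.0192], [0.6154, -0.038]] yaw -0.6475 spacing 0.08854790914955682
 origin [ 0.5803 -0.0109] yaw hole-origin -0.6349 0.14899179929572276
2 [0.4605 0.078  0.02  ] yaw right edge -0.6311
 ribs [[0.5478, 0.0134], [0.5706, -0.0022], [0.5936, -0.021], [0.6166, -0.0387]] yaw -0.6528 spacing 0.08635274474399703
 origin [ 0.5822 -0.0121] yaw hole-origin -0.6372 0.1513956808199218
```

```bash
cat >> h.py <<'E'
CO=np.array([0.5808,-0.0115]);CY=-0.637
def CW(x,y,z):
    c,s=np.cos(CY),np.sin(CY); return np.array([CO[0]+c*x-s*y,CO[1]+s*x+c*y,z])
def ori(yaw,a,flip):
    """fingers horizontally along yaw, slanting a down; y horizontal"""
    u=np.array([np.cos(yaw),np.sin(yaw),0]);z=np.cos(a)*u-np.sin(a)*np.array([0,0,1])
    y=np.array([-np.sin(yaw),np.cos(yaw),0])*(-1 if flip else 1); x=np.cross(y,z)
    return R.from_matrix(np.c_[x,y,z]).as_euler('xyz')
E
python3 - <<'E'
from h import *
q4=np.pi/4
def t(n,p,yaw,a):
    for f in (0,1):
        s=ctrl.solve_ik(p,ori(yaw,a,f)); print(n,np.round(np.degrees(yaw)),f,None if s is None else np.round(s,2))
for n,c,ang in (('A',(.4605,.314),81.5),('B',(.618,.3005),73.4),('C',(.459,-.283),70.1)):
    for d in (0,180):
        yaw=np.radians(ang+d); u=np.array([np.cos(yaw),np.sin(yaw)])
        p=np.r_[np.array(c)-u*.028,.009]; t(n,p,yaw,q4)
        t(n+'up',p+[0,0,.2],yaw,q4)
for k,x in ((1,-.029),(2,0),(3,.029)):
    t('S%d'%k,CW(x,0,.085),CY,q4); t('Sup',CW(x,0,.2),CY,q4)
    t('R%d'%k,CW(x,0,.085),CY+np.pi,q4)
E
```

```text
A 82.0 0 [-0.09  0.4   2.07  1.05  0.95  2.43]
A 82.0 1 [-0.09  0.4   2.07  1.05  0.95 -0.71]
Aup 82.0 0 None
Aup 82.0 1 [-0.09 -0.01  2.    0.84  1.25 -0.27]
A 262.0 0 [ 0.75  0.91  1.13 -0.47  1.74  0.97]
A 262.0 1 [ 0.75  0.91  1.13 -0.47  1.74 -2.17]
Aup 262.0 0 [ 0.75  0.69  1.07 -0.51  2.    0.83]
Aup 262.0 1 [ 0.75  0.69  1.07 -0.51  2.   -2.31]
B 73.0 0 [-0.08  0.57  1.78  1.04  0.93  2.63]
B 73.0 1 [-0.08  0.57  1.78  1.04  0.93 -0.51]
Bup 73.0 0 None
Bup 73.0 1 [-0.08  0.24  1.72  0.86  1.16 -0.14]
B 253.0 0 [ 0.58  1.19  0.61 -0.51  1.95  0.83]
B 253.0 1 [ 0.58  1.19  0.61 -0.51  1.95 -2.31]
Bup 253.0 0 [ 0.58  1.01  0.52 -0.59  2.17  0.67]
Bup 253.0 1 [ 0.58  1.01  0.52 -0.59  2.17 -2.47]
C 70.0 0 [-1.1   0.72  1.49  0.54  1.54  2.19]
C 70.0 1 [-1.1   0.72  1.49  0.54  1.54 -0.95]
Cup 70.0 0 [-1.1   0.45  1.43  0.56  1.82  2.37]
Cup 70.0 1 [-1.1   0.45  1.43  0.56  1.82 -0.77]
C 250.0 0 [-0.21  0.58  1.76 -0.88  1.14  0.66]
C 250.0 1 [-0.21  0.58  1.76 -0.88  1.14 -2.48]
Cup 250.0 0 [-0.21  0.26  1.69 -0.79  1.4   0.36]
Cup 250.0 1 [-0.21  0.26  1.69 -0.79  1.4  -2.78]
S1 -36.0 0 None
S1 -36.0 1 None
Sup -36.0 0 [ 0.17 -0.07  2.07 -0.86  0.74 -0.22]
Sup -36.0 1 None
R1 144.0 0 [-0.29  0.81  1.14  0.26  1.94  1.91]
R1 144.0 1 [-0.29  0.81  1.14  0.26  1.94 -1.23]
S2 -36.0 0 None
S2 -36.0 1 None
Sup -36.0 0 [ 0.12 -0.03  2.04 -0.85  0.7  -0.27]
Sup -36.0 1 None
R2 144.0 0 [-0.31  0.86  1.05  0.25  1.98  1.91]
R2 144.0 1 [-0.31  0.86  1.05  0.25  1.98 -1.23]
S3 -36.0 0 None
S3 -36.0 1 None
Sup -36.0 0 [ 0.07  0.01  2.   -0.84  0.67 -0.31]
Sup -36.0 1 None
R3 144.0 0 [-0.32  0.92  0.95  0.25  2.03  1.91]
R3 144.0 1 [-0.32  0.92  0.95  0.25  2.03 -1.23]
```

```bash
python3 - <<'E'
from h import *
for x in (-.029,0,.029):
  for a in (45,50,55,60,65,70):
    r=[]
    for z in (.085,.11,.14,.17,.2,.25):
      for f in (0,1):
        s=ctrl.solve_ik(CW(x,0,z),ori(CY,np.radians(a),f)); r.append('-' if s is None else '%.2f/%.2f'%(s[4],s[5]))
    print(x,a,r)
s=ctrl.solve_ik(CW(0,0,.085),ori(CY,np.radians(60),0));print(s)
E
```

```text
-0.029 45 ['-', '-', '-', '-', '0.64/-0.02', '-', '0.69/-0.13', '-', '0.74/-0.22', '-', '0.82/-0.35', '0.82/2.79']
-0.029 50 ['0.57/-0.05', '-', '0.61/-0.14', '-', '0.66/-0.24', '-', '0.72/-0.33', '0.72/2.82', '0.77/-0.40', '0.77/2.74', '0.87/-0.50', '0.87/2.64']
-0.029 55 ['0.60/-0.29', '-', '0.64/-0.36', '0.64/2.78', '0.70/-0.43', '0.70/2.71', '0.76/-0.50', '0.76/2.65', '0.82/-0.55', '0.82/2.59', '0.92/-0.63', '0.92/2.52']
-0.029 60 ['0.65/-0.49', '0.65/2.65', '0.70/-0.54', '0.70/2.60', '0.76/-0.59', '0.76/2.55', '0.83/-0.64', '0.83/2.50', '0.89/-0.68', '0.89/2.46', '0.99/-0.73', '0.99/2.41']
-0.029 65 ['0.71/-0.66', '0.71/2.48', '0.77/-0.69', '0.77/2.45', '0.83/-0.73', '0.83/2.42', '0.90/-0.76', '0.90/2.39', '0.96/-0.78', '0.96/2.36', '1.07/-0.82', '1.07/2.32']
-0.029 70 ['0.79/-0.79', '0.79/2.35', '0.85/-0.81', '0.85/2.33', '0.91/-0.83', '0.91/2.31', '0.98/-0.85', '0.98/2.29', '1.04/-0.87', '1.04/2.27', '1.14/-0.89', '1.14/2.25']
0 45 ['-', '-', '-', '-', '0.61/-0.07', '-', '0.65/-0.17', '-', '0.70/-0.27', '-', '0.78/-0.40', '0.78/2.75']
0 50 ['0.54/-0.10', '-', '0.58/-0.20', '-'
[... 1113 characters left out ...]
', '0.66/-0.54', '0.66/2.60', '0.72/-0.60', '0.72/2.55', '0.78/-0.65', '0.78/2.50', '0.88/-0.72', '0.88/2.43']
0.029 60 ['0.63/-0.60', '0.63/2.54', '0.68/-0.65', '0.68/2.49', '0.74/-0.69', '0.74/2.45', '0.80/-0.73', '0.80/2.41', '0.86/-0.77', '0.86/2.37', '0.96/-0.82', '0.96/2.32']
0.029 65 ['0.71/-0.76', '0.71/2.39', '0.76/-0.78', '0.76/2.36', '0.82/-0.81', '0.82/2.33', '0.88/-0.84', '0.88/2.30', '0.94/-0.86', '0.94/2.28', '1.04/-0.90', '1.04/2.24']
0.029 70 ['0.79/-0.87', '0.79/2.27', '0.85/-0.89', '0.85/2.25', '0.91/-0.91', '0.91/2.23', '0.97/-0.93', '0.97/2.22', '1.03/-0.94', '1.03/2.20', '1.13/-0.97', '1.13/2.18']
[ 0.00892165  0.167291    1.97753401 -0.53278366  0.63420013 -0.54900651]
```

```bash
python3 - <<'E'
from h import *
a=np.radians(35)
for n,c,ang in (('A',(.4605,.314),81.5),('B',(.618,.3005),73.4),('C',(.459,-.283),70.1)):
    for d in (0,180):
        yaw=np.radians(ang+d); u=np.array([np.cos(yaw),np.sin(yaw)])
        for z in (.009,.05,.15,.25):
            p=np.r_[np.array(c)-u*.028,z]; s=ctrl.solve_ik(p,ori(yaw,a,1)); print(n,ang+d,z,None if s is None else np.round(s,2))
s=cam('scene'); d=cam('side')
for n,p in (('mug base',(112,285)),('stone',(145,292)),('mug2',(88,288)),('sponge',(165,385))): print(n,onz(s,p,0).round(3))
for n,p in (('knob',(263,385)),('knobtop',(262,362)),('wheelR',(230,268)),('mug',(316,128))): print(n,onz(d,p,0).round(3))
E
```

```text
A 81.5 0.009 [-0.19  0.51  2.07  1.19  1.08 -0.93]
A 81.5 0.05 [-0.19  0.4   2.09  1.14  1.12 -0.83]
A 81.5 0.15 [-0.19  0.16  2.08  1.05  1.23 -0.6 ]
A 81.5 0.25 [-0.19 -0.02  2.02  0.99  1.36 -0.37]
A 261.5 0.009 [ 0.78  1.04  1.   -0.55  1.9  -2.17]
A 261.5 0.05 [ 0.78  0.98  1.01 -0.56  1.94 -2.2 ]
A 261.5 0.15 [ 0.78  0.86  1.01 -0.59  2.05 -2.28]
A 261.5 0.25 [ 0.78  0.76  0.96 -0.64  2.17 -2.38]
B 73.4 0.009 [-0.15  0.64  1.8   1.23  1.04 -0.73]
B 73.4 0.05 [-0.15  0.56  1.81  1.19  1.06 -0.65]
B 73.4 0.15 [-0.15  0.37  1.8   1.1   1.14 -0.46]
B 73.4 0.25 [-0.15  0.22  1.75  1.03  1.24 -0.26]
B 253.4 0.009 [ 0.61  1.35  0.4  -0.65  2.13 -2.38]
B 253.4 0.05 [ 0.61  1.29  0.41 -0.66  2.16 -2.41]
B 253.4 0.15 [ 0.61  1.19  0.4  -0.72  2.25 -2.5 ]
B 253.4 0.25 [ 0.61  1.13  0.31 -0.81  2.36 -2.64]
C 70.1 0.009 [-1.15  0.83  1.41  0.61  1.67 -0.99]
C 70.1 0.05 [-1.15  0.76  1.42  0.62  1.72 -0.96]
C 70.1 0.15 [-1.15  0.62  1.42  0.64  1.84 -0.87]
C 70.1 0.25 [-1.15  0.5   1.37  0.67  1.97 -0.76]
C 250.1 0.009 [-0.14  0.68  1.71 -1.    1.26 -2.34]
C 250.1 0.05 [-0.14  0.6   1.72 -0.99  1.3  -2.4 ]
C 250.1 0.15 [-0.14  0.43  1.72 -0.95  1.4  -2.56]
C 250.1 0.25 [-0.14  0.29  1.67 -0.93  1.51 -2.71]
mug base [0.738 0.534 0.   ]
stone [ 0.667  0.475 -0.   ]
mug2 [0.763 0.585 0.   ]
sponge [0.401 0.526 0.   ]
knob [ 0.336 -0.407  0.   ]
knobtop [ 0.344 -0.359  0.   ]
wheelR [ 0.319 -0.085  0.   ]
mug [0.739 0.516 0.   ]
```

```bash
python3 - <<'E'
from h import *
d=cam('side'); save(d,'kn1',(200,290,330,400),5)
c=np.load('w0.npy',allow_pickle=True).item(); save(c,'kn2',(330,100,480,280),4)
E
```

```text
(no output)
```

View pics/kn1.png

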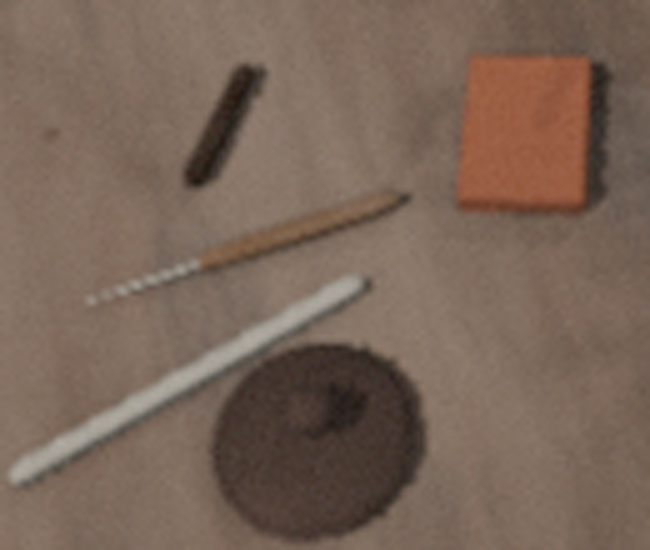

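View pics/kn2.png

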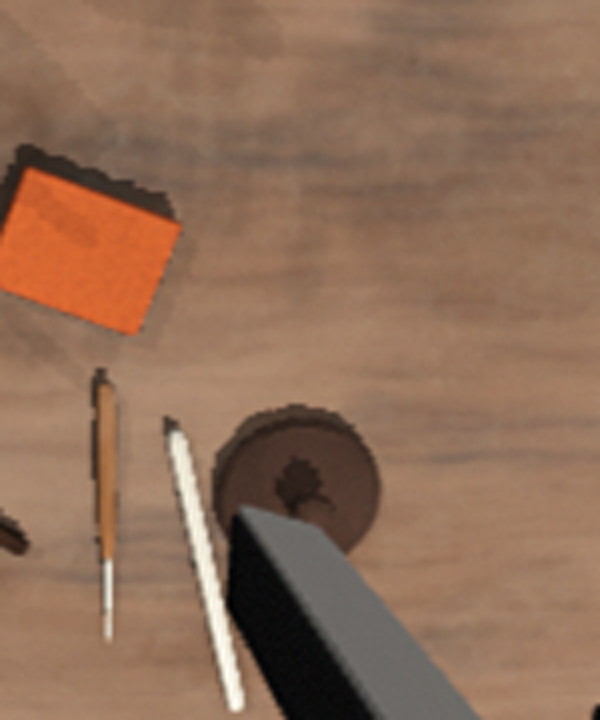

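```bash
cat >> h.py <<'E'
A_,B_=np.radians(35),np.radians(55)
OFF=.024; ZG=.010
def obs(): return ctrl.get_obs()
def F(): return np.round(obs()['ft_force'],1)
def pick(c,yaw):
    u=np.array([np.cos(yaw),np.sin(yaw)]); rp=ori(yaw,A_,1)
    p=np.r_[np.array(c)-u*OFF,ZG]
    zt=R.from_euler('xyz',rp).as_matrix()[:,2]
    pre=p-zt*.07; pre=pre+[0,0,.02]
    up=p+[0,0,.17]-np.r_[u*.03,0]
    ctrl.move_gripper(1.0,40)
    ctrl.move_ptp(up,rp); ctrl.move_l(pre,v=.25); ctrl.move_l(p+[0,0,.012],v=.15); ctrl.move_l(p,v=.04); print('at grasp',F(),np.round(obs()['tool_pos'],4))
    ctrl.move_gripper(0.0,40); o=obs(); print('gap',o['finger_gap']*94,F())
    ctrl.move_l(p+[0,0,.02],v=.05); ctrl.move_l(p+[0,0,.17],v=.2); print('lift',obs()['finger_gap']*94,F())
def tool_for(mid,c,yaw):
    """TCP position for placing with tile middle at mid"""
    u=np.array([np.cos(yaw),np.sin(yaw)]); rp=R.from_euler('xyz',ori(yaw,A_,1)).as_matrix()
    dp=np.array([u[0]*OFF,u[1]*OFF,.0065-ZG])
    rs=ori(CY,B_,0)
    return np.array(mid)-R.from_euler('xyz',rs).as_matrix()@(rp.T@dp),rs
E
python3 - <<'E'
from h import *
c,yaw=(.4607,.3145),np.radians(261.5)
for x in (-.08,.029):
  for z in (.2,.062):
    p,rs=tool_for(CW(x,0,z),c,yaw); print(p.round(3), np.round(ctrl.solve_ik(p,rs),2))
pick(c,yaw)
s=cam('scene');save(s,'p1s'); s=cam('wrist');save(s,'p1w')
print(obs()['t'],obs()['q'].round(2))
E
```

```text
[0.514 0.038 0.224] [ 0.19 -0.17  2.02 -0.55  0.93 -0.49]
[0.514 0.038 0.086] [ 0.19  0.07  2.13 -0.77  0.65 -0.19]
[ 0.601 -0.027  0.224] [ 0.01 -0.02  1.88 -0.49  0.83 -0.68]
[ 0.601 -0.027  0.086] [ 0.01  0.2   1.98 -0.7   0.57 -0.4 ]
at grasp [-0.9 -0.4  0.5] [0.464  0.3382 0.0094]
gap 55.317183132363255 [-0.7  0.2  0. ]
lift 55.33411933451399 [-0.1  0.1 -1.8]
13.0417 [ 0.77  0.82  1.01 -0.6   2.08 -2.3 ]
```

View pics/p1s.png

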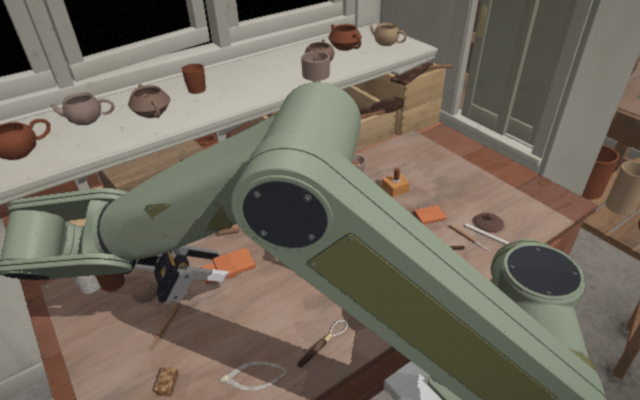

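View pics/p1w.png

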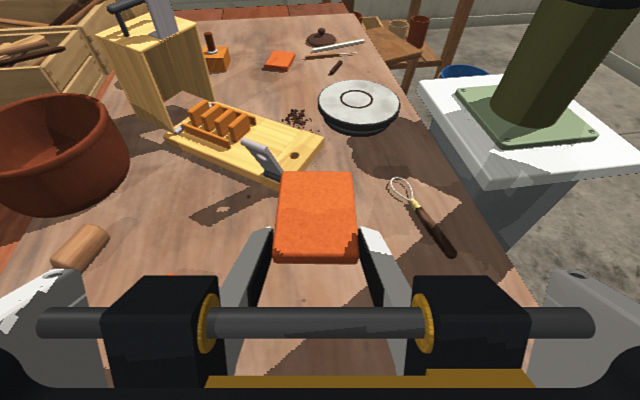

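Tile held; in the wrist view its face spans (275–357, 172–255). I'll compare that with the nominal in-hand pose.

```bash
cat >> h.py <<'E'
def tile_in_tool():
    rp=R.from_euler('xyz',ori(0,A_,1)).as_matrix()
    return rp.T, rp.T@np.array([OFF,0,.0065-ZG])
def hold_check(name,crop=(230,130,400,290)):
    c=cam('wrist'); Rt,t=tile_in_tool(); o=obs(); RT=R.from_euler('xyz',o['ee_rot']).as_matrix()
    im=c['pixels'][:,:,::-1].copy()
    for z,col in ((.0065,(255,0,0)),(-.0065,(0,255,0))):
        pts=[]
        for sx,sy in ((-1,-1),(-1,1),(1,1),(1,-1)):
            P=o['tool_pos']+RT@(t+Rt@np.array([sx*.038,sy*.028,z])); pts.append(proj(c,P))
        cv2.polylines(im,[np.int32(np.round(pts))],True,col,1); print(z,np.round(pts).astype(int).tolist())
    x0,y0,x1,y1=crop; cv2.imwrite('pics/'+name+'.png',cv2.resize(im[y0:y1,x0:x1],None,fx=4,fy=4,interpolation=cv2.INTER_NEAREST))
E
python3 -c "
from h import *
hold_check('hc1')"
```

```text
0.0065 [[361, 255], [272, 255], [281, 169], [352, 169]]
-0.0065 [[359, 265], [274, 265], [282, 180], [350, 180]]
```

View pics/hc1.png

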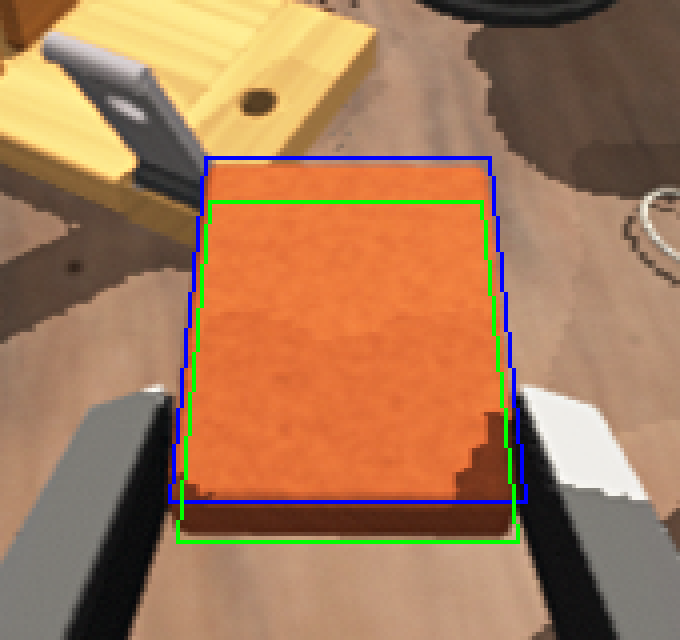

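```bash
python3 - <<'E'
from h import *
c,yaw=(.4607,.3145),np.radians(261.5)
p,rs=tool_for(CW(-.05,0,.24),c,yaw); 
q=obs()['q'];print(q.round(2),ctrl.solve_ik(p,rs).round(2))
ctrl.move_ptp(p,rs)
p,rs=tool_for(CW(.029,0,.115),c,yaw); ctrl.move_l(p,v=.2)
print(F(),obs()['t'],obs()['tool_pos'],p)
for n in ('scene','side','wrist'): save(cam(n),'s1'+n)
E
```

```text
[ 0.77  0.82  1.01 -0.6   2.08 -2.3 ] [ 0.13 -0.17  1.93 -0.5   0.98 -0.6 ]
[ 0.3  1.4 -2.3] 15.4833 [ 0.60190967 -0.02623743  0.13965369] [ 0.60129904 -0.02666705  0.139     ]
```

View pics/s1scene.png

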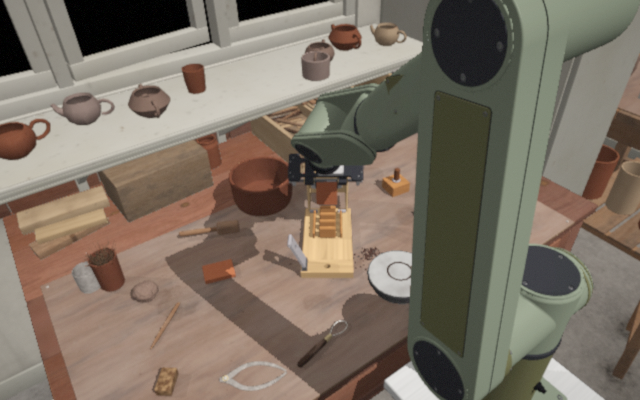

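View pics/s1side.png

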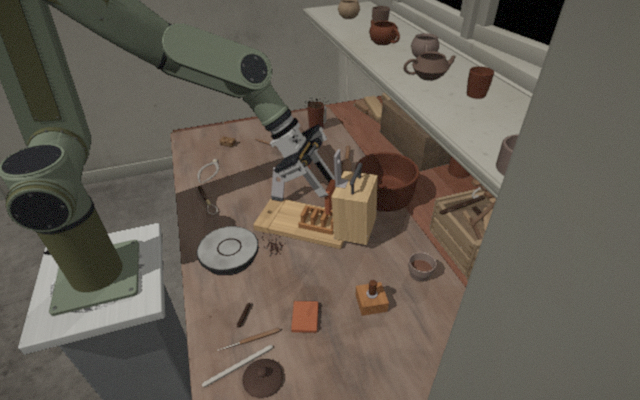

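View pics/s1wrist.png

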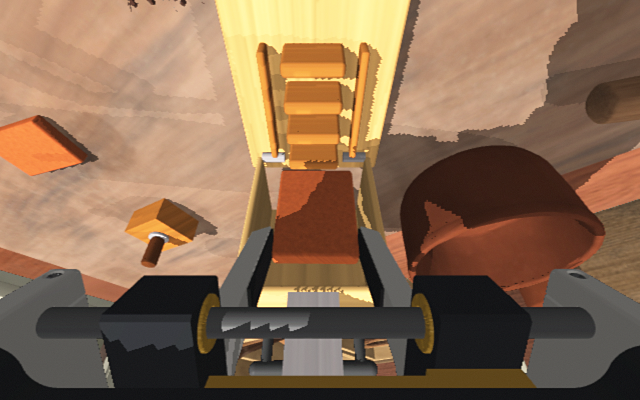

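```bash
python3 - <<'E'
from h import *
c=cam('wrist'); save(c,'s1z',(240,25,390,185),5); np.save('s1.npy',c,allow_pickle=True)
for x in (-.0435,-.0145,.0145,.0435):
    print([proj(c,CW(x+dx,y,.054)).round(1).tolist() for dx,y in ((-.0055,.022),(.0055,.022),(.0055,-.022),(-.0055,-.022))])
for y in (-.0395,.0395): print(proj(c,CW(-.049,y,.038)).round(1))
E
```

```text
[[345.0, 63.1], [343.7, 79.2], [279.0, 79.1], [277.4, 63.0]]
[[341.8, 102.6], [340.7, 115.5], [282.6, 115.4], [281.3, 102.5]]
[[339.2, 134.6], [338.3, 145.2], [285.5, 145.1], [284.4, 134.5]]
[[337.0, 161.0], [336.3, 169.8], [287.9, 169.8], [287.0, 160.9]]
[253.7  51.8]
[369.   51.9]
```

View pics/s1z.png

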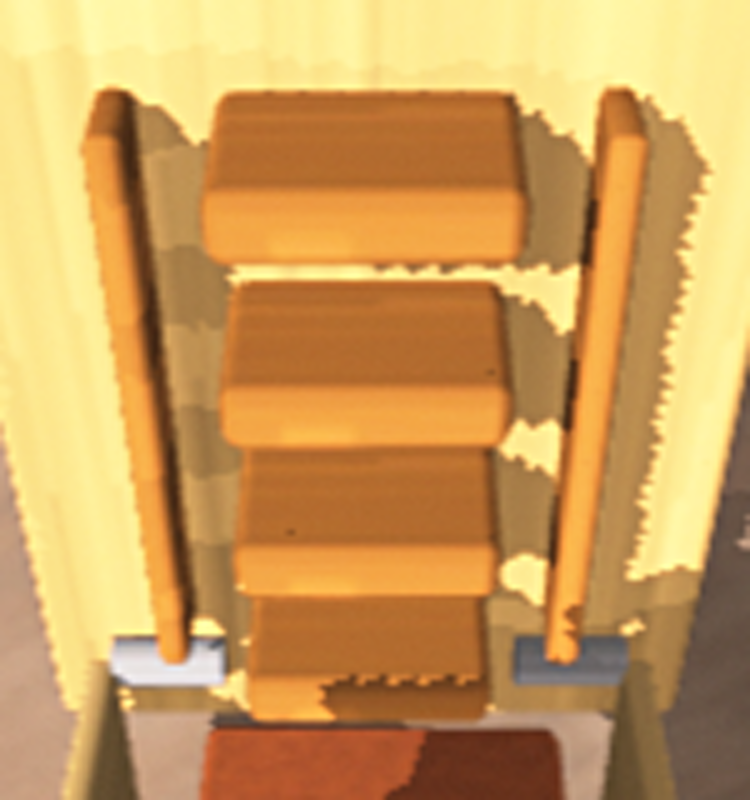

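```bash
sed -i 's/^CO=.*;CY/CO=np.array([0.5813,-0.0107]);CY/' h.py; cat >> h.py <<'E'
def lower(x,c,yaw,ztop=.10,zend=.0585,lim=6):
    p,rs=tool_for(CW(x,0,ztop),c,yaw); ctrl.move_l(p,v=.1); f0=obs()['ft_force'].copy()
    for z in np.arange(ztop-.004,zend-1e-6,-.003):
        p,_=tool_for(CW(x,0,z),c,yaw); ctrl.move_l(p,v=.06); d=obs()['ft_force']-f0
        if np.linalg.norm(d)>lim: print('contact',z,d.round(1)); break
    print('end',z,d.round(1),obs()['tool_pos'],p.round(4))
    return z
def release():
    ctrl.move_gripper(.75)
    o=obs(); zt=R.from_euler('xyz',o['ee_rot']).as_matrix()[:,2]
    ctrl.move_l(o['tool_pos']-zt*.10,v=.2)
E
python3 - <<'E'
from h import *
c,yaw=(.4607,.3145),np.radians(261.5)
lower(.029,c,yaw); print(obs()['t']); save(cam('side'),'s1l',(220,120,420,280),4)
E
```

```text
end 0.05999999999999997 [-1.  -0.3  1.3] [ 0.60155661 -0.02589316  0.08365618] [ 0.6018 -0.0259  0.084 ]
19.2333
```

View pics/s1l.png

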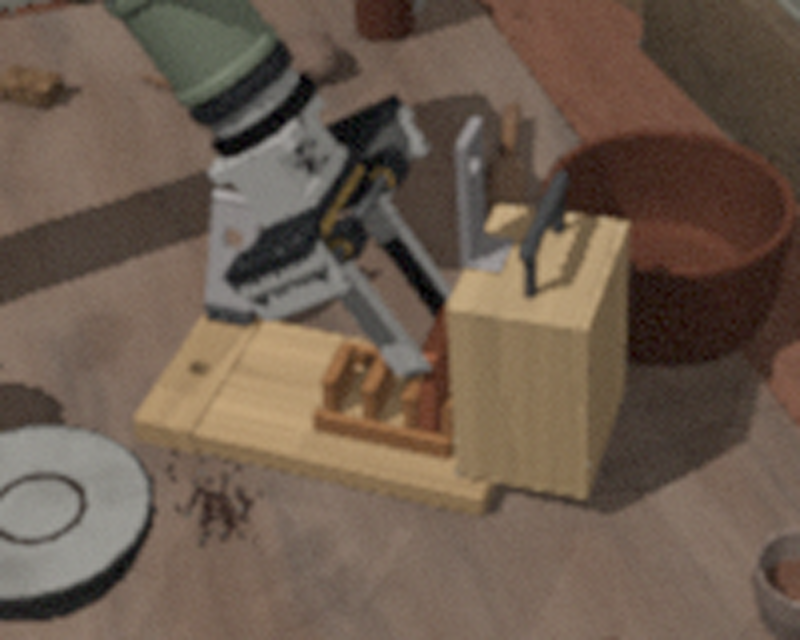

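```bash
python3 - <<'E'
from h import *
release(); print(obs()['t'],F())
for n in ('side','wrist'): save(cam(n),'r1'+n,(220,120,420,280) if n=='side' else None,4 if n=='side' else 1)
E
```

```text
20.4 [-0.4 -0.1 -0.2]
```

View pics/r1side.png

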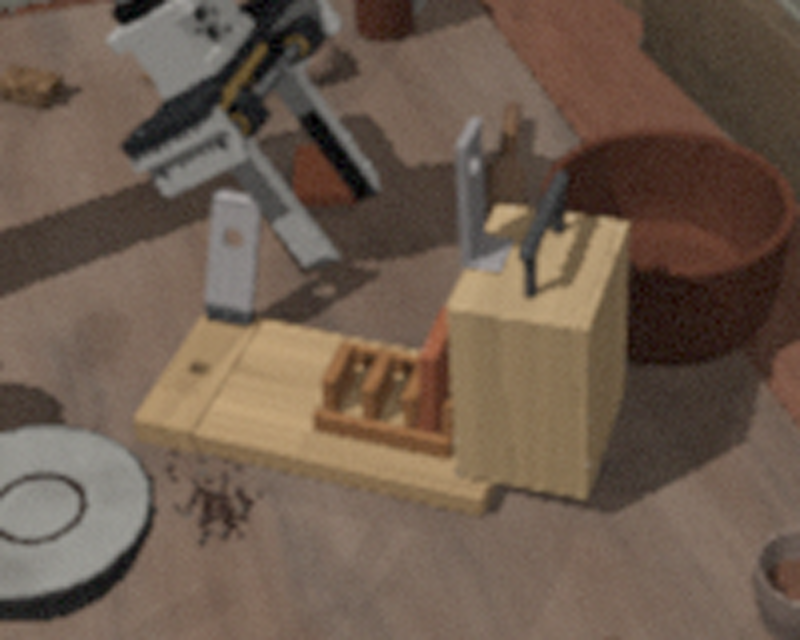

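View pics/r1wrist.png

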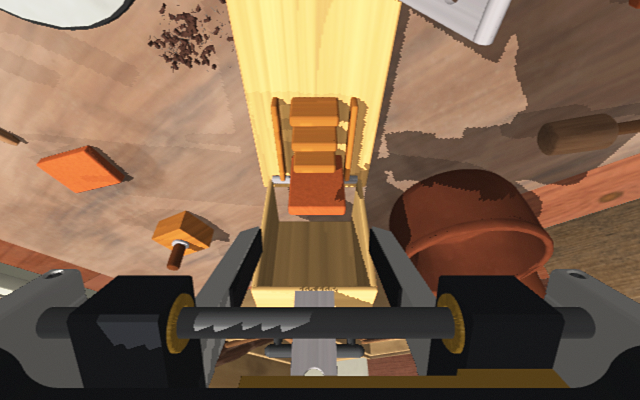

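```bash
cat >> h.py <<'E'
def find(c,shade=True):
    h=cv2.cvtColor(np.ascontiguousarray(c['pixels']),cv2.COLOR_RGB2HSV)
    m=cv2.inRange(h,(3,170,70),(12,255,255)); m=cv2.morphologyEx(m,cv2.MORPH_OPEN,np.ones((3,3)))
    out=[]
    for k in cv2.findContours(m,cv2.RETR_EXTERNAL,cv2.CHAIN_APPROX_NONE)[0]:
        if cv2.contourArea(k)<600: continue
        r=cv2.minAreaRect(k)
        w=np.array([onz(c,p,0.013)[:2] for p in k[:,0]],np.float32)
        rr=cv2.minAreaRect(w*1000); a=rr[2]; 
        if rr[1][0]<rr[1][1]: a+=90
        out.append((np.round(rr[0],1),np.round(rr[1],1),round(a,1),np.round(r[0])))
    return out
E
python3 - <<'E'
from h import *
p=obs()['tool_pos']; ctrl.move_l(p+[0,0,.13],v=.3)
ctrl.move_ptp((.47,.26,.33),[np.pi,0,0]); c=cam('wrist'); save(c,'w3')
for r in find(c): print(*r)
print(obs()['t'])
E
```

```text
[ 459.8 -278.7] [75.8 56.2] 70.3 [627. 170.]
[614.5 -64.4] [93.6 42.7] 55.3 [522.  73.]
[618.5 301. ] [75.  54.7] 73.3 [289.  70.]
23.3333
```

View pics/w3.png

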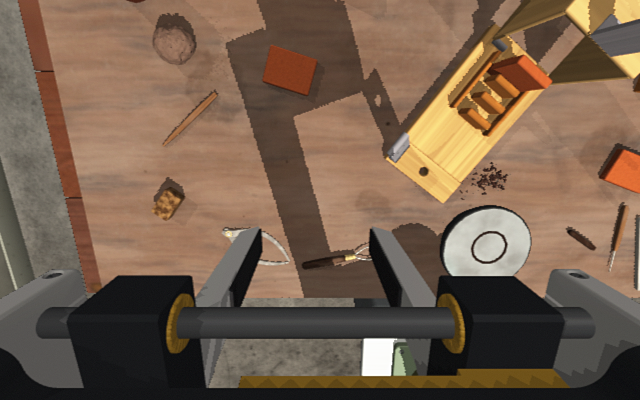

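```bash
python3 - <<'E'
import h
from h import *
h.A_,h.B_=np.radians(40),np.radians(50)
c,yaw=(.6185,.301),np.radians(253.3)
for x in (-.05,0,-.029):
  for z in (.24,.115,.0585):
    p,rs=tool_for(CW(x,0,z),c,yaw); s=ctrl.solve_ik(p,rs); print(x,z,None if s is None else s.round(2))
s=cam('scene'); print([proj(s,(.738,.534,z)).round() for z in (0,.05,.08,.1,.12)]); save(s,'mug',(60,230,260,310),4)
E
```

```text
-0.05 0.24 [ 0.18 -0.18  1.98 -0.63  0.92 -0.48]
-0.05 0.115 [ 0.18  0.    2.1  -0.82  0.69 -0.19]
-0.05 0.0585 [ 0.18  0.12  2.13 -0.98  0.6   0.  ]
0 0.24 [ 0.09 -0.12  1.92 -0.59  0.87 -0.56]
0 0.115 [ 0.09  0.06  2.04 -0.8   0.64 -0.28]
0 0.0585 [ 0.09  0.18  2.07 -0.96  0.55 -0.09]
-0.029 0.24 [ 0.14 -0.16  1.96 -0.61  0.9  -0.52]
-0.029 0.115 [ 0.14  0.03  2.08 -0.82  0.66 -0.23]
-0.029 0.0585 [ 0.14  0.15  2.11 -0.98  0.57 -0.03]
[array([112., 285.]), array([106., 271.]), array([102., 262.]), array([ 99., 256.]), array([ 97., 250.])]
```

View pics/mug.png

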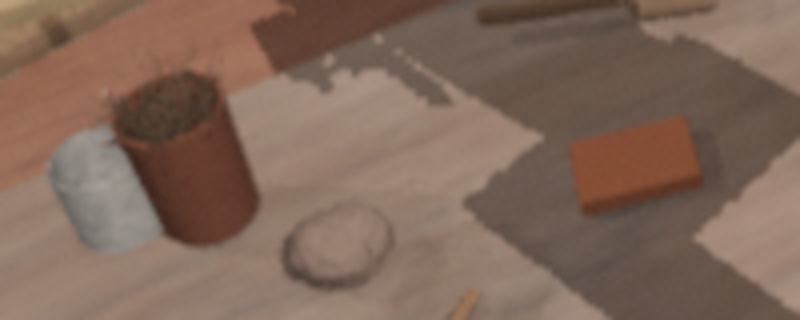

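```bash
python3 - <<'E'
import h
from h import *
h.A_,h.B_=np.radians(40),np.radians(50); h.ZG=.0095
c,yaw=(.6185,.301),np.radians(253.3)
pick(c,yaw); hold_check('hc2'); print(obs()['t'])
E
```

```text
Traceback (most recent call last):
  File "h.py", line 53, in pick
    ctrl.move_ptp(up,rp); ctrl.move_l(pre,v=.25); ctrl.move_l(p+[0,0,.012],v=.15); ctrl.move_l(p,v=.04); print('at grasp',F(),np.round(obs()['tool_pos'],4))
                          ~~~~~~~~~~~^^^^^^^^^^^
bench.PlanningError: the arm cannot follow that straight line within its joint ranges
```

```bash
python3 - <<'E'
from h import *
a=np.radians(40); yaw=np.radians(253.3); u=np.array([np.cos(yaw),np.sin(yaw)])
print(obs()['q'].round(2),obs()['tool_pos'].round(3))
for back in (0,.03,.054):
  for z in (.0095,.05,.075,.12,.18,.25):
    s=ctrl.solve_ik(np.r_[np.array((.6185,.301))-u*(.024+back),z],ori(yaw,a,1)); print(back,z,None if s is None else s.round(2))
E
```

```text
[ 0.61  1.19  0.3  -0.67  2.28 -2.52] [0.634 0.353 0.18 ]
0 0.0095 [ 0.59  1.26  0.52 -0.57  2.03 -2.34]
0 0.05 [ 0.59  1.21  0.53 -0.59  2.07 -2.36]
0 0.075 [ 0.59  1.18  0.53 -0.59  2.09 -2.38]
0 0.12 [ 0.59  1.13  0.52 -0.61  2.14 -2.42]
0 0.18 [ 0.59  1.09  0.49 -0.65  2.2  -2.48]
0 0.25 [ 0.59  1.05  0.41 -0.7   2.29 -2.57]
0.03 0.0095 [ 0.61  1.34  0.35 -0.59  2.11 -2.37]
0.03 0.05 [ 0.61  1.29  0.36 -0.6   2.15 -2.4 ]
0.03 0.075 [ 0.61  1.27  0.36 -0.61  2.17 -2.41]
0.03 0.12 [ 0.61  1.23  0.35 -0.63  2.21 -2.45]
0.03 0.18 [ 0.61  1.19  0.3  -0.67  2.28 -2.52]
0.03 0.25 None
0.054 0.0095 None
0.054 0.05 None
0.054 0.075 None
0.054 0.12 None
0.054 0.18 None
0.054 0.25 None
```

```bash
python3 - <<'E'
import re
s=open('h.py').read()
s=s.replace("pre=p-zt*.07; pre=pre+[0,0,.02]","pre=p+[0,0,.06]").replace("up=p+[0,0,.17]-np.r_[u*.03,0]","up=p+[0,0,.17]")
open('h.py','w').write(s)
import h
from h import *
h.A_,h.B_=np.radians(40),np.radians(50); h.ZG=.0095
c,yaw=(.6185,.301),np.radians(253.3)
pick(c,yaw); hold_check('hc2'); print(obs()['t'])
E
```

```text
at grasp [-0.2 -1.1 -0.2] [0.6252 0.3238 0.0092]
gap 55.26230787414991 [0.9 0.3 1.1]
lift 55.58602432505124 [-0.1  0.9 -2.5]
0.0065 [[361, 256], [272, 256], [280, 164], [352, 164]]
-0.0065 [[359, 264], [275, 264], [282, 175], [351, 175]]
31.8417
```

View pics/hc2.png

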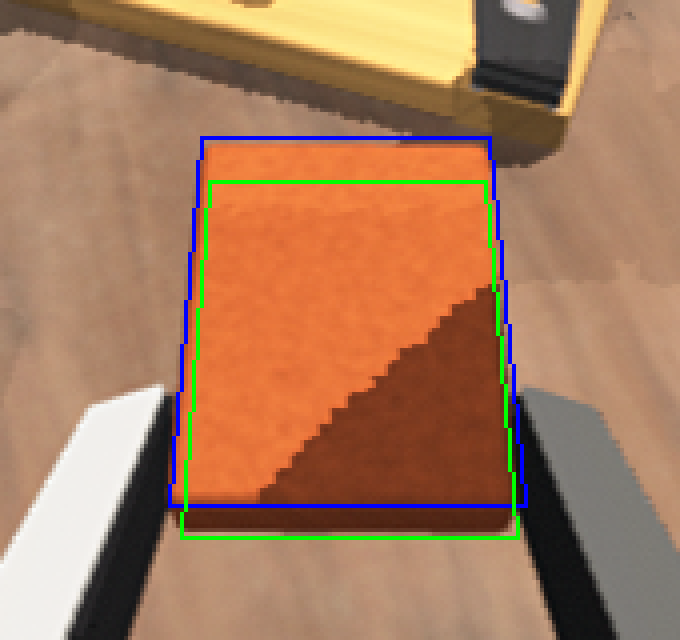

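```bash
python3 - <<'E'
import h
from h import *
h.A_,h.B_=np.radians(40),np.radians(50); h.ZG=.0095
c,yaw=(.6185,.301),np.radians(253.3)
p,rs=tool_for(CW(-.05,0,.24),c,yaw); ctrl.move_ptp(p,rs)
p,rs=tool_for(CW(0,0,.115),c,yaw); ctrl.move_l(p,v=.2)
w=cam('wrist'); save(w,'s2z',(240,25,400,185),5); print(F())
for x in (-.0435,-.0145,.0145):
    print([proj(w,CW(x+dx,y,.054)).round(1).tolist() for dx,y in ((-.0055,.022),(.0055,.022),(.0055,-.022),(-.0055,-.022))])
save(cam('side'),'s2s',(220,120,420,280),4)
E
```

```text
[ 0.7  0.3 -0.6]
[[343.3, 96.8], [342.1, 109.6], [281.5, 109.6], [280.0, 96.7]]
[[340.3, 128.5], [339.3, 138.9], [284.8, 138.8], [283.7, 128.5]]
[[337.9, 154.2], [337.1, 162.7], [287.6, 162.7], [286.6, 154.2]]
```

View pics/s2z.png

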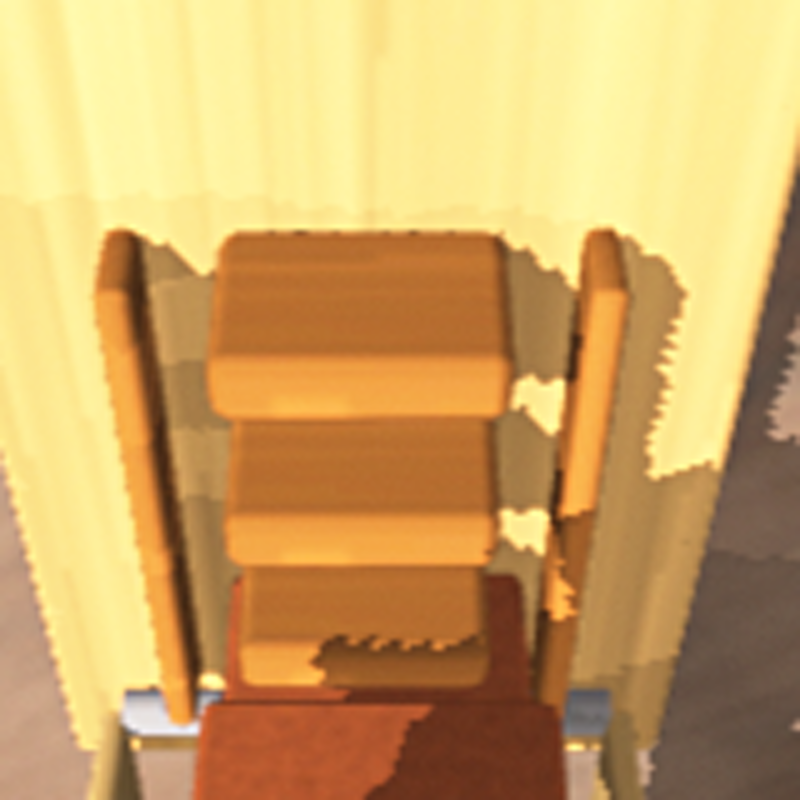

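View pics/s2s.png

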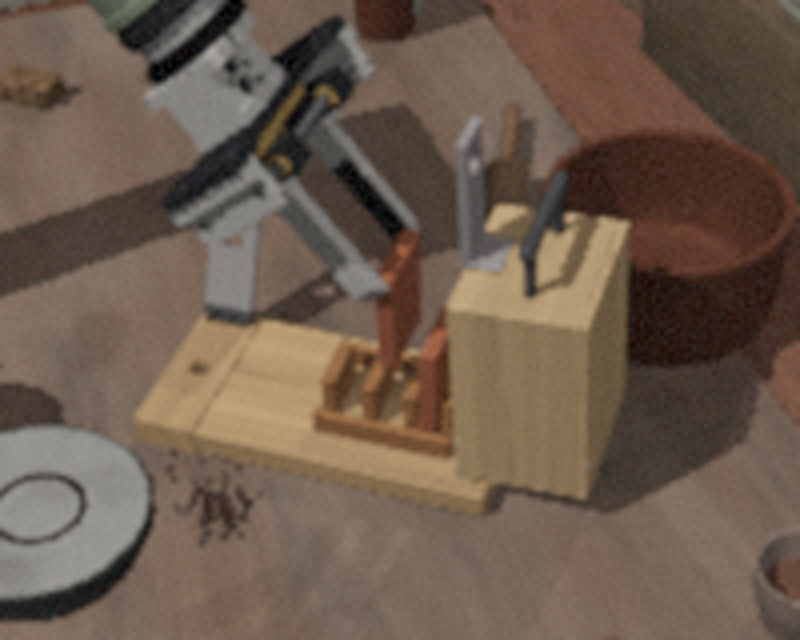

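```bash
python3 - <<'E'
import h
from h import *
h.A_,h.B_=np.radians(40),np.radians(50); h.ZG=.0095
c,yaw=(.6185,.301),np.radians(253.3)
z=lower(0,c,yaw)
if z<.0625: 
    release(); save(cam('side'),'r2',(220,120,420,280),4); save(cam('wrist'),'r2w')
print(obs()['t'])
E
```

```text
end 0.05999999999999997 [ 0.1  1.2 -0.6] [ 0.57866327 -0.00895071  0.08367108] [ 0.5789 -0.0089  0.084 ]
39.275
```

View pics/r2.png

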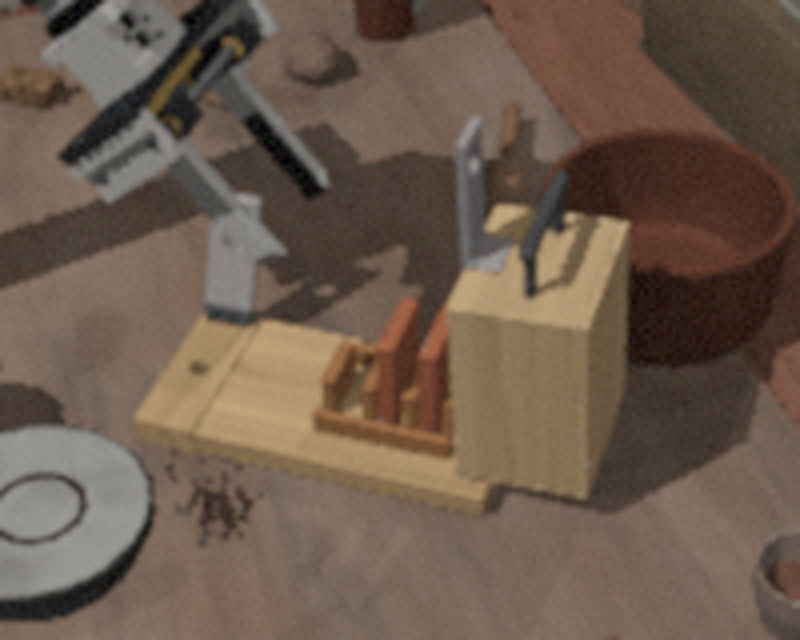

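Two tiles now stand in slots 2 and 3 (side crop, around (400,370) and (435,380)). Next I'll look at tile C again.

```bash
python3 - <<'E'
from h import *
p=obs()['tool_pos']; ctrl.move_l(p+[0,0,.18],v=.3)
ctrl.move_ptp((.40,-.25,.33),[np.pi,0,0]); c=cam('wrist'); save(c,'w4')
for r in find(c): print(*r)
print(obs()['t'],obs()['q'].round(2))
E
```

```text
[ 445.9 -314.6] [75.9 55.6] 70.2 [356. 137.]
[594.3  19.6] [105.7  25.5] 55.4 [139.  36.]
[618.9  -1. ] [100.6  20.3] 54.6 [150.  18.]
41.3333 [-0.74 -0.09  1.6   0.    1.63  0.83]
```

View pics/w4.png

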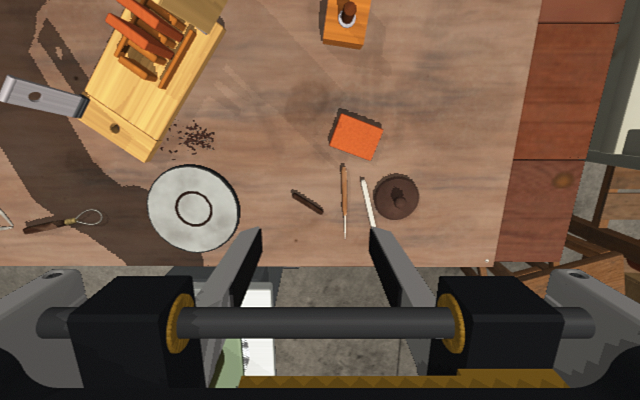

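```bash
python3 - <<'E'
from h import *
c=cam('wrist')
for z in (0,.02): print([onz(c,p,z).round(3).tolist() for p in ((397,196),(374,196),(420,196),(396,173),(366,180),(374,225),(345,165),(344,235))])
for d in (0,180):
  yaw=np.radians(70.2+d);u=np.array([np.cos(yaw),np.sin(yaw)])
  for a in (35,40):
    for z in (.01,.1,.18):
      s=ctrl.solve_ik(np.r_[np.array((.4459,-.3146))-u*.024,z],ori(yaw,np.radians(a),1));print(d,a,z,None if s is None else s.round(2))
E
```

```text
[[0.342, -0.395, 0.0], [0.342, -0.353, 0.0], [0.342, -0.436, 0.0], [0.384, -0.39, 0.0], [0.371, -0.338, 0.0], [0.286, -0.357, 0.0], [0.398, -0.3, 0.0], [0.266, -0.302, 0.0]]
[[0.347, -0.389, 0.02], [0.347, -0.349, 0.02], [0.347, -0.429, 0.02], [0.388, -0.384, 0.02], [0.375, -0.334, 0.02], [0.294, -0.352, 0.02], [0.401, -0.298, 0.02], [0.275, -0.3, 0.02]]
0 35 0.01 [-1.18  0.85  1.36  0.59  1.71 -1.  ]
0 35 0.1 [-1.18  0.72  1.37  0.6   1.81 -0.92]
0 35 0.18 [-1.18  0.61  1.35  0.63  1.92 -0.85]
0 40 0.01 [-1.16  0.8   1.4   0.56  1.64 -0.98]
0 40 0.1 [-1.16  0.66  1.4   0.56  1.75 -0.91]
0 40 0.18 [-1.16  0.56  1.38  0.58  1.86 -0.84]
180 35 0.01 [-0.21  0.66  1.75 -1.05  1.21 -2.35]
180 35 0.1 [-0.21  0.49  1.76 -1.01  1.29 -2.5 ]
180 35 0.18 [-0.21  0.36  1.74 -0.97  1.38 -2.63]
180 40 0.01 [-0.24  0.61  1.77 -0.99  1.15 -2.42]
180 40 0.1 [-0.24  0.44  1.77 -0.94  1.24 -2.57]
180 40 0.18 [-0.24  0.31  1.74 -0.9   1.34 -2.7 ]
```

```bash
sed -i 's/ctrl.move_gripper(1.0,40)/ctrl.move_gripper(OPEN,40)/; s/^OFF=.024/OPEN=1.0;OFF=.024/' h.py; python3 - <<'E'
import h
from h import *
h.A_,h.B_=np.radians(40),np.radians(50); h.ZG=.0095; h.OPEN=.85
c,yaw=(.4459,-.3146),np.radians(70.2)
for P in ((-.13,-.05,.26),(-.13,0,.26),(-.1,0,.24),(-.05,0,.24)):
    p,rs=tool_for(CW(*P),c,yaw); s=ctrl.solve_ik(p,rs); print(P,p.round(3),None if s is None else s.round(2))
pick(c,yaw); hold_check('hc3'); print(obs()['t'])
E
```

```text
(-0.13, -0.05, 0.26) [0.445 0.028 0.284] [ 0.25 -0.42  2.11 -0.61  1.06 -0.48]
(-0.13, 0, 0.26) [0.474 0.068 0.284] [ 0.35 -0.29  2.02 -0.65  1.08 -0.37]
(-0.1, 0, 0.24) [0.498 0.051 0.264] [ 0.28 -0.24  2.03 -0.65  0.99 -0.39]
(-0.05, 0, 0.24) [0.539 0.021 0.264] [ 0.17 -0.18  1.98 -0.62  0.92 -0.48]
at grasp [ 0.  -0.9 -0.7] [ 0.4377 -0.337   0.0094]
gap 55.70889946934758 [-0.8 -0.4  0.6]
lift 55.29172349950581 [-0.5 -0.2 -1.4]
0.0065 [[359, 260], [269, 260], [278, 166], [351, 167]]
-0.0065 [[356, 267], [272, 267], [280, 177], [349, 177]]
46.775
```

View pics/hc3.png

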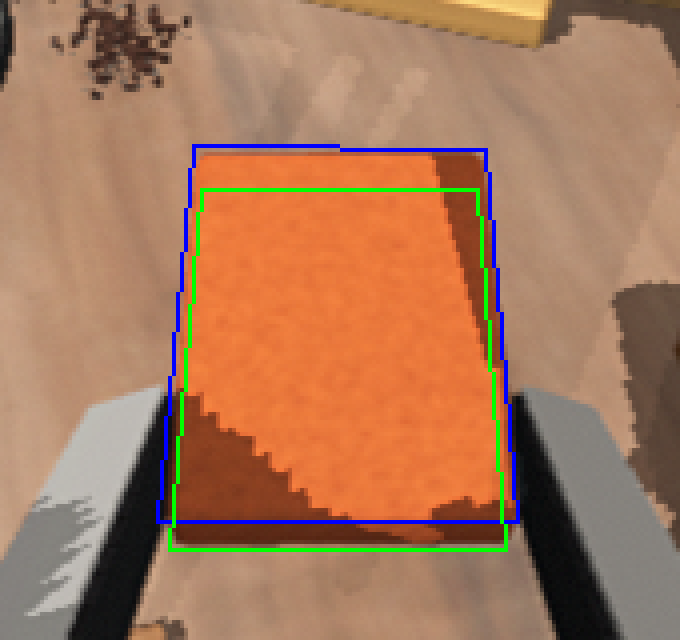

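```bash
python3 - <<'E'
import h
from h import *
h.A_,h.B_=np.radians(40),np.radians(50); h.ZG=.0095
c,yaw=(.4459,-.3146),np.radians(70.2)
p,rs=tool_for(CW(-.13,0,.26),c,yaw); ctrl.move_ptp(p,rs)
p,rs=tool_for(CW(-.029,0,.118),c,yaw); ctrl.move_l(p,v=.2); ctrl.wait(.3)
hold_check('hc3b'); w=cam('wrist'); save(w,'s3z',(240,25,400,185),5); print(F())
for x in (-.0435,-.0145):
    print([proj(w,CW(x+dx,y,.054)).round(1).tolist() for dx,y in ((-.0055,.022),(.0055,.022),(.0055,-.022),(-.0055,-.022))])
save(cam('side'),'s3s',(220,120,420,280),4)
E
```

```text
0.0065 [[357, 256], [267, 256], [277, 164], [349, 164]]
-0.0065 [[355, 264], [270, 264], [278, 174], [348, 174]]
[-0.8  1.2 -1.6]
[[340.5, 126.6], [339.5, 136.9], [285.5, 136.9], [284.3, 126.5]]
[[338.0, 152.2], [337.2, 160.8], [288.1, 160.7], [287.2, 152.2]]
```

View pics/s3z.png

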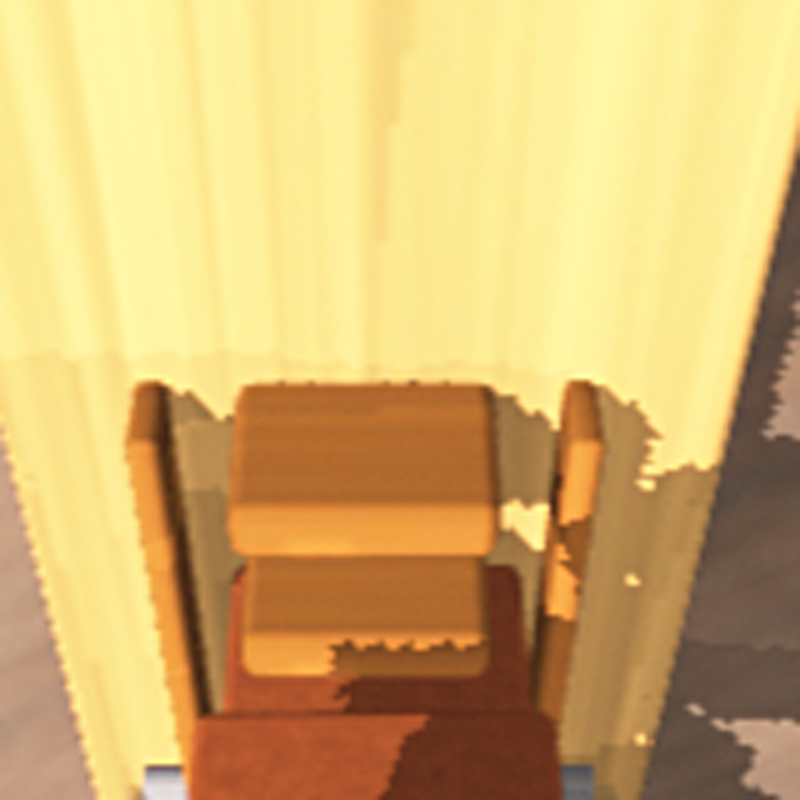

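View pics/s3s.png

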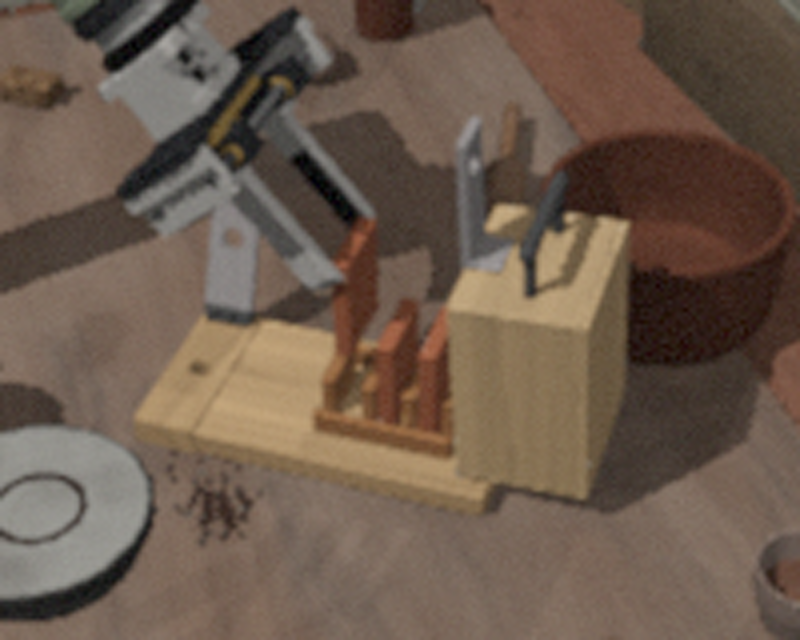

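View pics/hc3b.png

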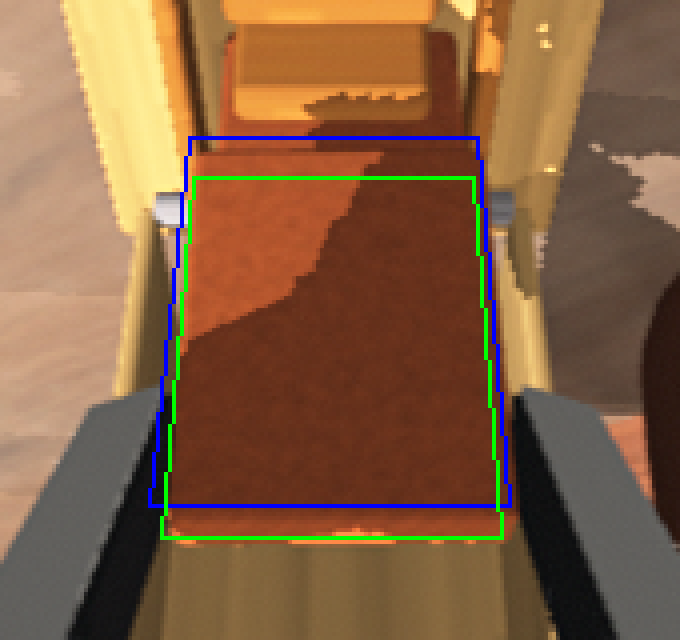

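```bash
python3 - <<'E'
from h import *
c=cam('side'); im=c['pixels'][:,:,::-1].copy()
im=cv2.resize(im[170:260,270:350],None,fx=8,fy=8,interpolation=cv2.INTER_CUBIC)
def L(pts,col):
    p=[((proj(c,P)-[270,170]+.5)*8) for P in pts]; cv2.polylines(im,[np.int32(p)],True,col,1)
for x,z0 in ((-.029,.08),(0,.02),):
    for xx in (-.0065,.0065):
        L([CW(x+xx,y,z) for y,z in ((-.028,z0),(-.028,z0+.076),(.028,z0+.076),(.028,z0))],(255,0,0) if xx<0 else (0,255,0))
for x in (-.0435,-.0145): L([CW(x+a,b,.054) for a,b in ((-.0055,-.022),(.0055,-.022),(.0055,.022),(-.0055,.022))],(255,255,0))
cv2.imwrite('pics/s3o.png',im[:600])
E
```

```text
(no output)
```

View pics/s3o.png

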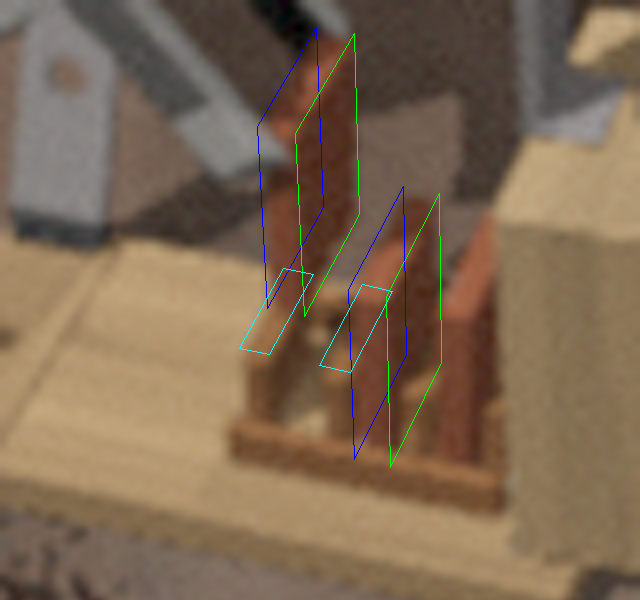

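```bash
python3 - <<'E'
import h
from h import *
h.A_,h.B_=np.radians(40),np.radians(50); h.ZG=.0095
c,yaw=(.4459,-.3146),np.radians(70.2)
z=lower(-.029,c,yaw)
save(cam('side'),'s3l',(220,120,420,280),4)
if z<.0625: 
    release(); save(cam('side'),'r3',(220,120,420,280),4); save(cam('wrist'),'r3w')
print(obs()['t'])
E
```

```text
end 0.05999999999999997 [-0.9 -0.2 -0.5] [0.55534337 0.0082825  0.08367872] [0.5556 0.0083 0.084 ]
54.7667
```

View pics/r3.png

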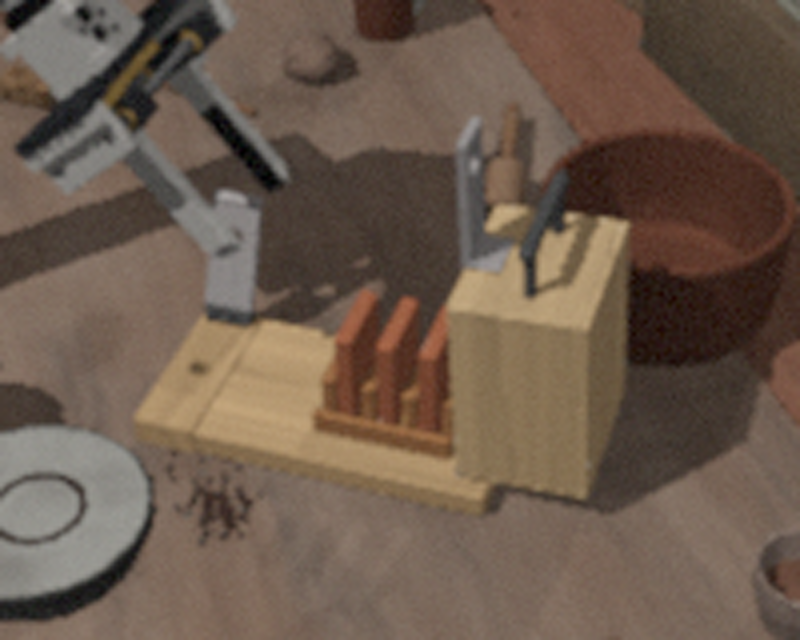

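View pics/r3w.png

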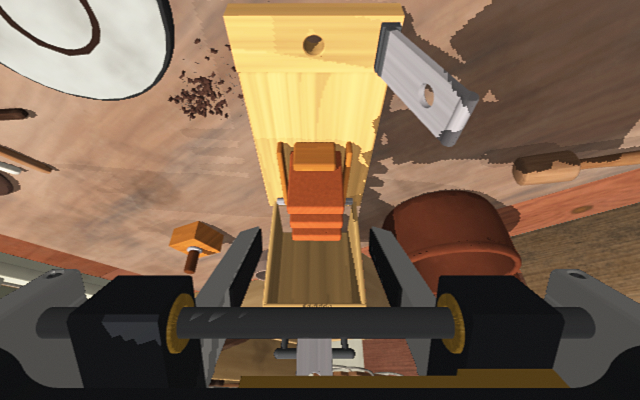

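```bash
cat >> h.py <<'E'
def LID(th,x,y,z):
    """closed case-frame point -> world at lid angle th"""
    a,b=x-.060,z-.024; c,s=np.cos(th),np.sin(th)
    return CW(.060+a*c+b*s, y, .024-a*s+b*c)
E
python3 - <<'E'
from h import *
s=cam('scene'); d=cam('side')
save(s,'lsc',(290,130,370,210),8); save(d,'lsi',(320,130,400,210),8)
for th in (1.5,1.55,1.6,1.65):
    print(th,[((proj(s,LID(th,-.118,y,.069))-[290,130]+.5)*8).round().tolist() for y in (-.04,.04)],[((proj(d,LID(th,-.118,y,.069))-[320,130]+.5)*8).round().tolist() for y in (-.04,.04)])
    print('   top edge',[((proj(d,LID(th,-.083,y,.110))-[320,130]+.5)*8).round().tolist() for y in (-.056,.056)],'tongue end',[((proj(d,LID(th,-.171,y,.03))-[320,130]+.5)*8).round().tolist() for y in (-.017,.017)])
E
```

```text
1.5 [[418.0, 166.0], [177.0, 167.0]] [[244.0, 416.0], [312.0, 269.0]]
   top edge [[370.0, 562.0], [453.0, 348.0]] tongue end [[129.0, 207.0], [162.0, 147.0]]
1.55 [[417.0, 156.0], [178.0, 157.0]] [[274.0, 427.0], [340.0, 278.0]]
   top edge [[394.0, 577.0], [475.0, 362.0]] tongue end [[167.0, 213.0], [199.0, 153.0]]
1.6 [[417.0, 147.0], [179.0, 149.0]] [[303.0, 439.0], [367.0, 289.0]]
   top edge [[416.0, 593.0], [496.0, 377.0]] tongue end [[206.0, 220.0], [237.0, 160.0]]
1.65 [[416.0, 140.0], [180.0, 142.0]] [[332.0, 451.0], [395.0, 301.0]]
   top edge [[439.0, 610.0], [516.0, 393.0]] tongue end [[244.0, 230.0], [274.0, 168.0]]
```

View pics/lsc.png

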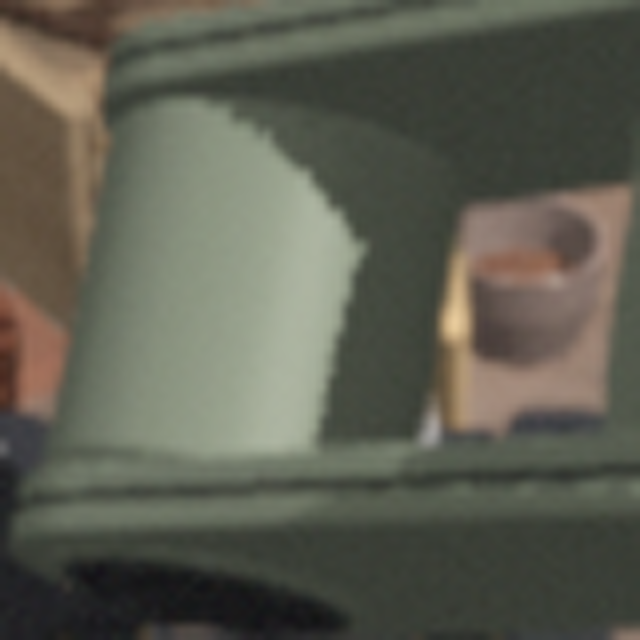

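View pics/lsi.png

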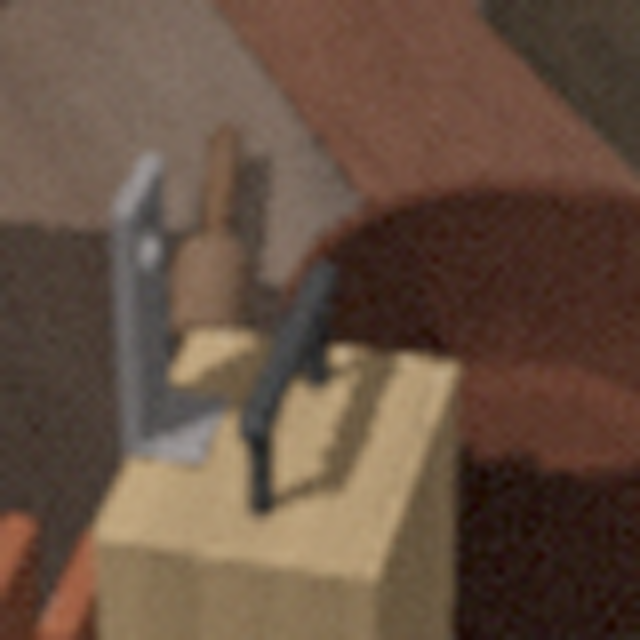

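```bash
cat >> h.py <<'E'
def down(yaw_y):
    """tool pointing down, tool y axis along world yaw_y"""
    y=np.array([np.cos(yaw_y),np.sin(yaw_y),0]); z=np.array([0,0,-1.]); x=np.cross(y,z)
    return R.from_matrix(np.c_[x,y,z]).as_euler('xyz')
def hand(th,dz=-.014): return LID(th,-.118,0,.069)+[0,0,dz]
E
python3 - <<'E'
from h import *
for f in (0,np.pi):
    for th in (1.51,1.0,.5,0): 
        s=ctrl.solve_ik(hand(th),down(CY+f)); print(th,hand(th).round(3),None if s is None else s.round(2))
    print(ctrl.solve_ik(hand(1.51)+[0,0,.1],down(CY+f)))
print(obs()['q'].round(2),obs()['tool_pos'])
E
```

```text
1.51 [ 0.657 -0.067  0.19 ] [-0.23  0.4   1.33 -0.    1.42  0.4 ]
1.0 [ 0.583 -0.012  0.184] [-0.17  0.24  1.55 -0.    1.36  0.47]
0.5 [0.521 0.034 0.135] [-0.1   0.17  1.74 -0.    1.23  0.54]
0 [0.486 0.059 0.055] [-0.06  0.21  1.88 -0.    1.05  0.58]
[-2.32055210e-01  3.41744870e-01  1.19920232e+00 -4.44089210e-16
  1.60064546e+00  4.04944790e-01]
1.51 [ 0.657 -0.067  0.19 ] [-0.23  0.4   1.33 -0.    1.42 -2.74]
1.0 [ 0.583 -0.012  0.184] [-0.17  0.24  1.55 -0.    1.36 -2.67]
0.5 [0.521 0.034 0.135] [-0.1   0.17  1.74 -0.    1.23 -2.61]
0 [0.486 0.059 0.055] [-0.06  0.21  1.88 -0.    1.05 -2.56]
[-2.32055210e-01  3.41744870e-01  1.19920232e+00 -4.44089210e-16
  1.60064546e+00 -2.73664786e+00]
[ 0.26 -0.08  2.13 -0.79  0.78 -0.18] [0.50357793 0.04585623 0.15936477]
```

```bash
python3 - <<'E'
from h import *
p=obs()['tool_pos']; ctrl.move_l(p+[0,0,.2],v=.3)
ctrl.move_gripper(.40,15)
ctrl.move_ptp(hand(1.51)+[0,0,.10],down(CY)); ctrl.wait(.2)
w=cam('wrist'); save(w,'hl'); save(cam('side'),'hls',(270,80,430,240),4); print(obs()['t'],F())
for th in (1.5,1.55): print([proj(w,LID(th,-.118,y,.069)).round(0).tolist() for y in (-.04,.04)])
E
```

```text
57.575 [ 0.4  0.2 -0.2]
[[314.0, 244.0], [315.0, 163.0]]
[[323.0, 243.0], [324.0, 163.0]]
```

View pics/hl.png

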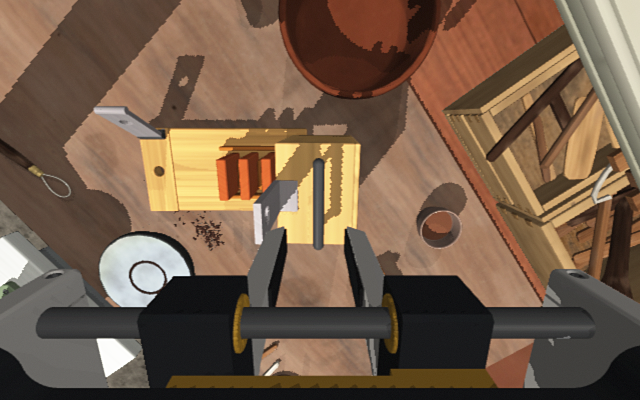

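View pics/hls.png

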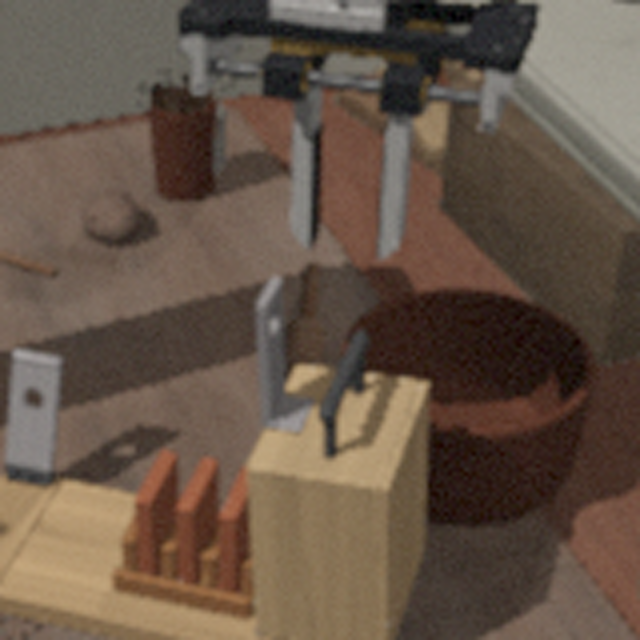

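```bash
python3 - <<'E'
from h import *
th0=1.525
ctrl.move_l(hand(th0)+[0,0,.02],v=.15); ctrl.move_l(hand(th0),v=.05); print(F())
f0=obs()['ft_force'].copy()
ctrl.move_gripper(.17,15); print('gap',obs()['finger_gap']*94,F())
mx=0
for th in np.arange(1.45,.59,-.085):
    ctrl.move_l(hand(th),v=.12); d=obs()['ft_force']-f0; mx=max(mx,np.linalg.norm(d))
    if np.linalg.norm(d)>20: print('stop',th,d); break
print(th,mx,d,obs()['t'])
save(cam('side'),'lc1',(220,80,420,280),3); save(cam('wrist'),'lc1w')
E
```

```text
[-0.3 -0.6 -0.3]
gap 16.193360037714925 [ 0.1 -0.2  0.9]
0.6000000000000003 1.752277206495806 [0.44506903 0.62361189 0.69011518] 62.4583
```

View pics/lc1.png

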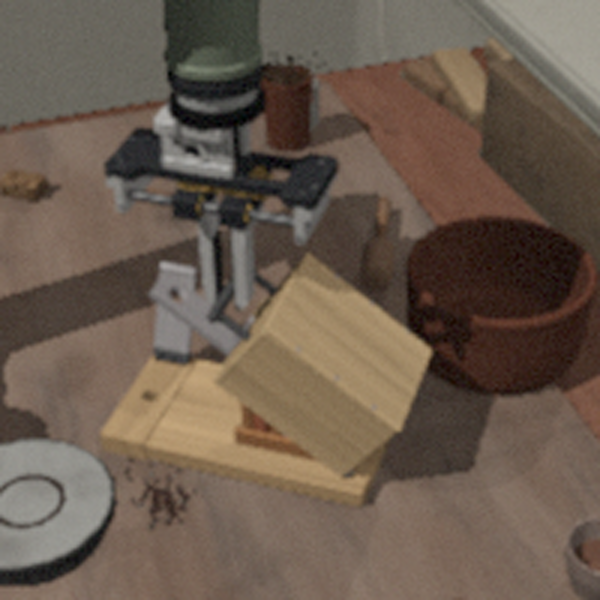

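View pics/lc1w.png

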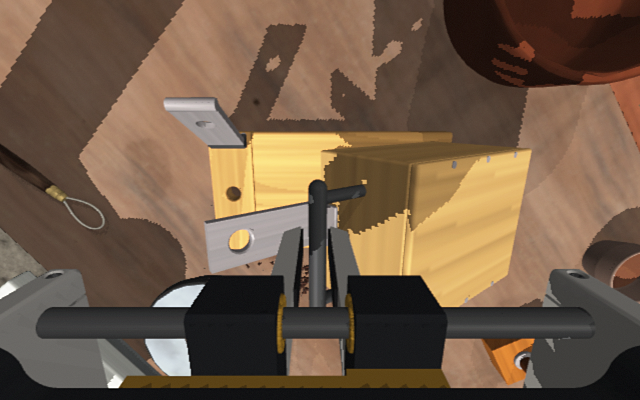

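```bash
python3 - <<'E'
from h import *
ctrl.move_gripper(.36)
p=obs()['tool_pos']; ctrl.move_l(p+[0,0,.09],v=.2)
ctrl.move_gripper(0.0)
top=lambda th: LID(th,-.065,0,.110)
ctrl.move_l(top(.62)+[0,0,.03],v=.2); f0=obs()['ft_force'].copy()
for th in np.arange(.6,-.031,-.04):
    ctrl.move_l(top(th),v=.12); d=obs()['ft_force']-f0
    if th<.1 or np.linalg.norm(d)>15: print(round(th,3),d.round(1))
    if np.linalg.norm(d)>25: break
print(obs()['t'],obs()['tool_pos'],top(0))
save(cam('side'),'lc2',(220,80,420,280),3)
E
```

```text
0.08 [ 0.5 -0.6 -0.2]
0.04 [-0.6 -0.5 -0.3]
-0.0 [ 1.3 -0.2  1.5]
69.0417 [0.52958133 0.02797777 0.11029712] [0.52904756 0.02796112 0.11      ]
```

View pics/lc2.png

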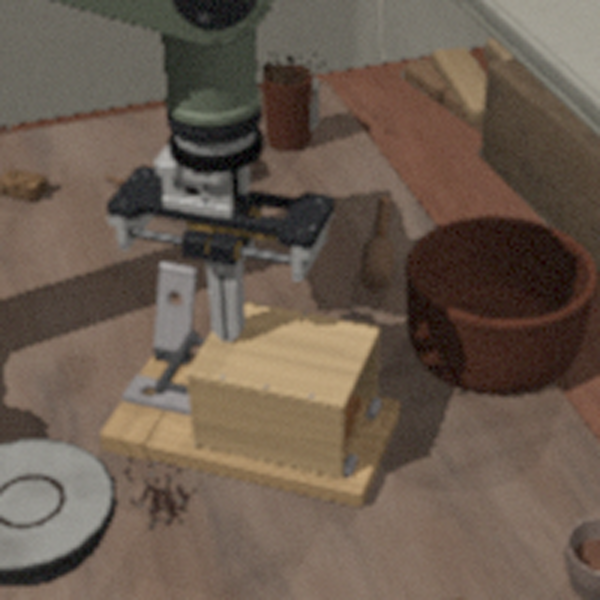

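```bash
python3 - <<'E'
from h import *
p=LID(0,-.065,0,.110); f0=np.zeros(3)
for k in range(1,9):
    ctrl.move_l(p-[0,0,.001*k],v=.03); ctrl.wait(.1); f=obs()['ft_force']; print(k,f.round(1),obs()['tool_pos'][2].round(4))
    if f[2]>18: break
ctrl.wait(.2)
ctrl.move_l(p+[0,0,.12],v=.2)
# look at apron + hasp
ctrl.move_ptp(CW(-.15,.0,.30),down(CY)); ctrl.wait(.2); w=cam('wrist'); save(w,'hp'); np.save('hp.npy',w,allow_pickle=True)
save(cam('side'),'hps',(220,80,420,280),3); print(obs()['t'])
for th in (1.8,2.0,2.2): print(th,proj(w,CW(-.15,.055+.083*np.cos(th),.030+.083*np.sin(th))).round())
print(proj(w,CW(-.15,0,.026)))
E
```

```text
1 [-0.8  0.3  6.6] 0.1102
2 [-3.9 -0.2 12.1] 0.1102
3 [-5.7  0.1 17.4] 0.1101
4 [-7.4  0.7 21.8] 0.1101
72.275
1.8 [315. 152.]
2.0 [315. 164.]
2.2 [315. 174.]
[315.26633309 168.76886686]
```

View pics/hp.png

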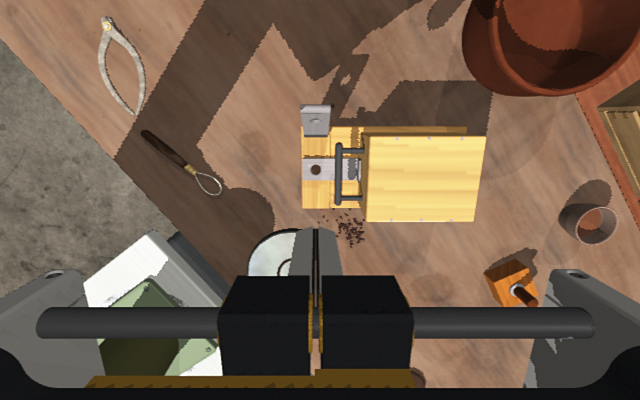

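View pics/hps.png

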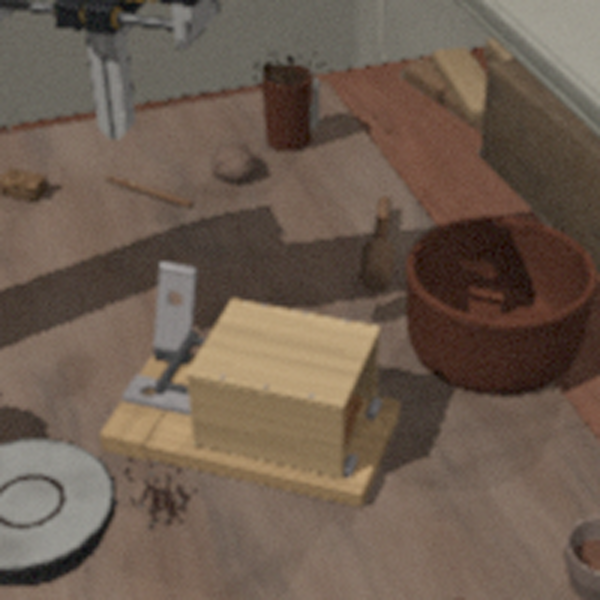

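```bash
cat >> h.py <<'E'
def HASP(th,x,r,n=0): return CW(x,.055-r*np.cos(th)+n*np.sin(th),.030+r*np.sin(th)+n*np.cos(th))
E
python3 - <<'E'
from h import *
w=np.load('hp.npy',allow_pickle=True).item(); save(w,'hpz',(280,80,380,220),5)
s=cam('side'); save(s,'hpsz',(250,150,330,230),8)
for th in (1.7,1.8,1.9,2.0,2.1,2.2,2.3): print(th,(proj(w,HASP(th,-.15,.083))*5-[1400,400]).round(),(proj(w,HASP(th,-.15,.055))*5-[1400,400]).round(), ((proj(s,HASP(th,-.15,.083))-[250,150])*8).round(), ((proj(s,HASP(th,-.15,.055))-[250,150])*8).round())
for f in (np.pi/2,-np.pi/2):
  for P in (CW(-.15,.13,.25),CW(-.15,.12,.09),CW(-.15,-.02,.035)):
    q=ctrl.solve_ik(P,down(CY+f)); print(None if q is None else q.round(2))
E
```

```text
1.7 [175. 237.] [176. 247.] [208. 168.] [211. 237.]
1.8 [175. 202.] [176. 226.] [217. 159.] [217. 231.]
1.9 [175. 168.] [176. 205.] [227. 152.] [223. 226.]
2.0 [176. 135.] [176. 184.] [236. 147.] [229. 223.]
2.1 [176. 104.] [176. 165.] [244. 145.] [234. 221.]
2.2 [176.  75.] [176. 147.] [253. 145.] [240. 220.]
2.3 [176.  48.] [176. 130.] [260. 147.] [245. 221.]
[ 0.18  0.16  1.5   0.    1.48 -0.76]
[ 0.16  0.3   1.69  0.    1.16 -0.77]
[-0.05  0.18  1.98  0.    0.99 -0.99]
[ 0.18  0.16  1.5  -0.    1.48  2.38]
[ 0.16  0.3   1.69 -0.    1.16  2.37]
[-0.05  0.18  1.98 -0.    0.99  2.15]
```

View pics/hpz.png

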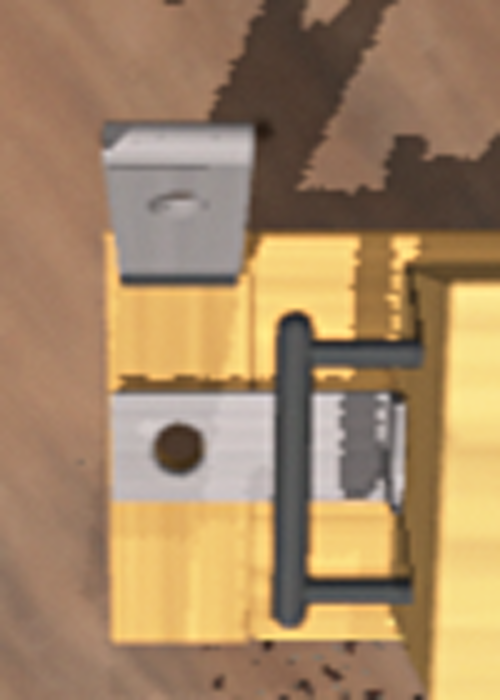

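View pics/hpsz.png

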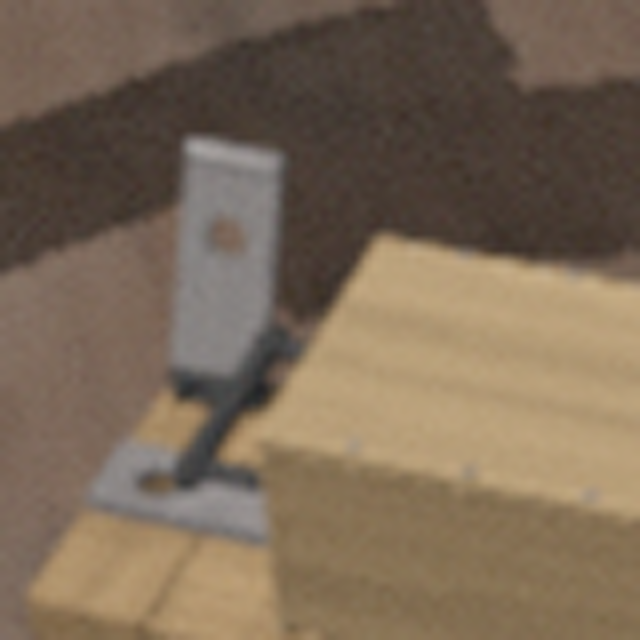

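```bash
python3 - <<'E'
from h import *
ori_=down(CY+np.pi/2)
p=obs()['tool_pos']
ctrl.move_ptp(CW(-.15,.13,.24),ori_); ctrl.move_l(CW(-.15,.13,.088),v=.2)
f0=obs()['ft_force'].copy()
def T(th): 
    P=HASP(th,-.15,.072,.006); return P+(CW(0,.0125*np.sin(max(0,min(th,np.pi/2))),0)-CW(0,0,0))
mx=0
for th in np.arange(1.9,.05,-.1):
    ctrl.move_l(T(th),v=.12); d=obs()['ft_force']-f0; mx=max(mx,np.linalg.norm(d))
    if np.linalg.norm(d)>15: print('stop',th,d); break
print(th,mx,d.round(1),obs()['t'])
save(cam('side'),'ha1',(220,120,380,240),4)
E
```

```text
0.09999999999999831 1.9072419365630011 [-0.4 -1.8 -0.3] 79.425
```

View pics/ha1.png

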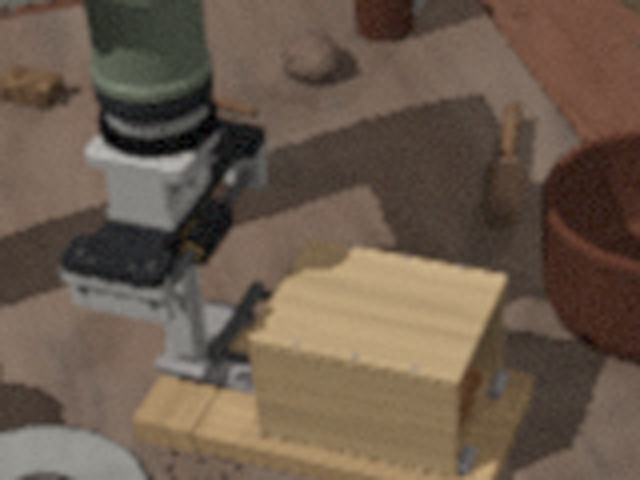

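Hasp is almost down (crop, about (185,365)). I'll press it flat.

```bash
python3 - <<'E'
from h import *
for z in np.arange(.041,.028,-.001):
    ctrl.move_l(CW(-.15,-.017,z),v=.05); ctrl.wait(.08); f=obs()['ft_force']; 
    if f[2]>4: print(round(z,4),f.round(1),obs()['tool_pos'][2].round(4))
    if f[2]>18: break
ctrl.move_l(CW(-.15,-.017,.16),v=.2)
ctrl.move_l(CW(-.15,-.017,.30),down(CY),v=.25); ctrl.wait(.2); w=cam('wrist'); save(w,'hd',(260,60,400,230),5)
save(cam('side'),'hds',(220,120,380,240),4); print(obs()['t'])
print((proj(w,CW(-.15,0,.033))-[260,60]+.5)*5)
E
```

```text
0.032 [-2.9 -0.   9.3] 0.033
0.031 [-6.  -0.5 17. ] 0.0329
0.03 [-7.2 -0.2 22.7] 0.0327
86.2917
[277.78434905 498.06522515]
```

View pics/hd.png

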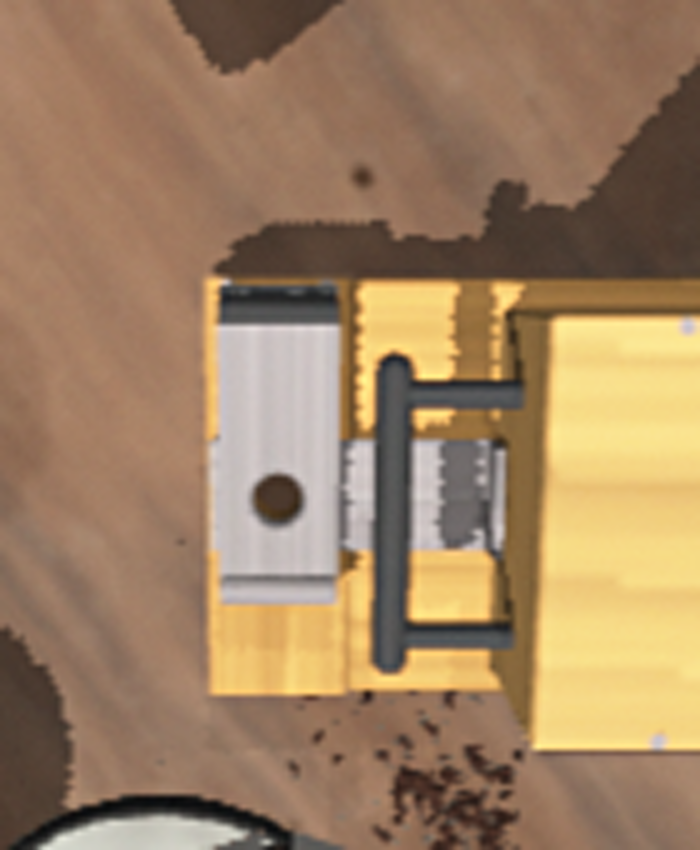

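View pics/hds.png

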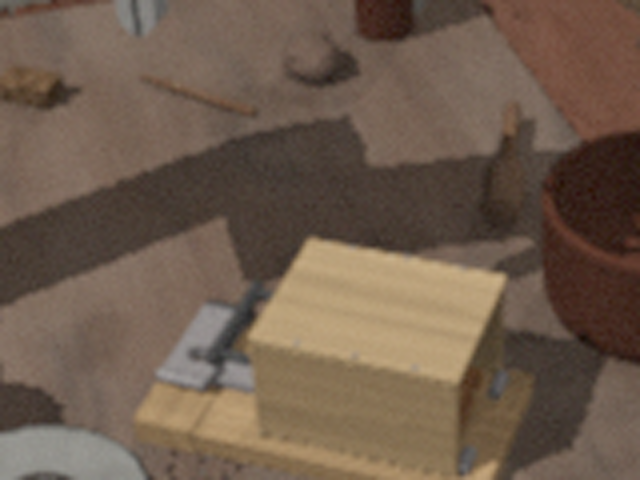

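```bash
python3 - <<'E'
from h import *
o_=down(CY+np.pi/2)
pe=np.array([.6145,-.2945])
for P in ((*pe,.25),(*pe,.043),CW(-.15,0,.25),CW(-.15,0,.043)):
    q=ctrl.solve_ik(P,o_); print(None if q is None else q.round(2))
H=CW(-.15,0,.25); ctrl.move_gripper(.5,20)
ctrl.move_l(H,o_,v=.25); ctrl.wait(.3); w=cam('wrist'); save(w,'v1'); np.save('v1.npy',w,allow_pickle=True); print(proj(w,CW(-.15,0,.033)))
ctrl.move_l(H+[0,0,.08],v=.3); ctrl.move_ptp((*pe,.25),o_); ctrl.wait(.3); w=cam('wrist'); save(w,'v2'); np.save('v2.npy',w,allow_pickle=True); print(proj(w,(*pe,.037)),proj(w,(*pe,.075)),obs()['t'])
E
```

```text
[-0.57  0.41  1.2   0.    1.54 -1.51]
[-0.57  0.58  1.38  0.    1.18 -1.51]
[-0.02 -0.06  1.74  0.    1.47 -0.95]
[-0.02  0.19  1.94  0.    1.01 -0.95]
[314.06409537 175.39654167]
[313.41020345 175.93384772] [313.22789129 181.94594651] 91.5083
```

View pics/v1.png

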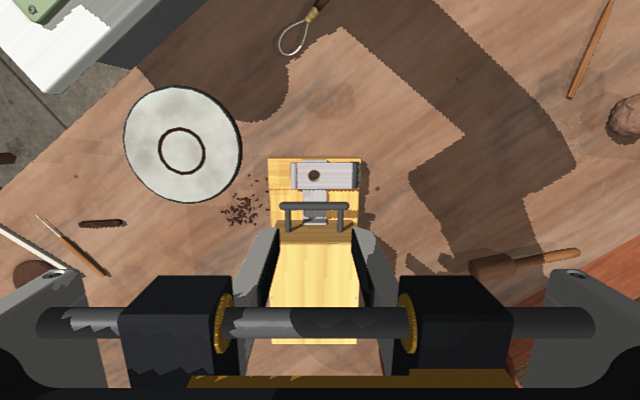

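View pics/v2.png

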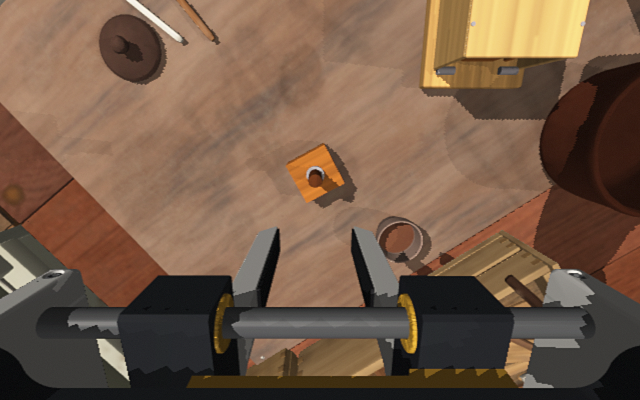

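```bash
python3 - <<'E'
from h import *
for n in ('v1','v2'):
    w=np.load(n+'.npy',allow_pickle=True).item(); save(w,n+'z',(275,140,355,215),8)
E
```

```text
(no output)
```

View pics/v1z.png

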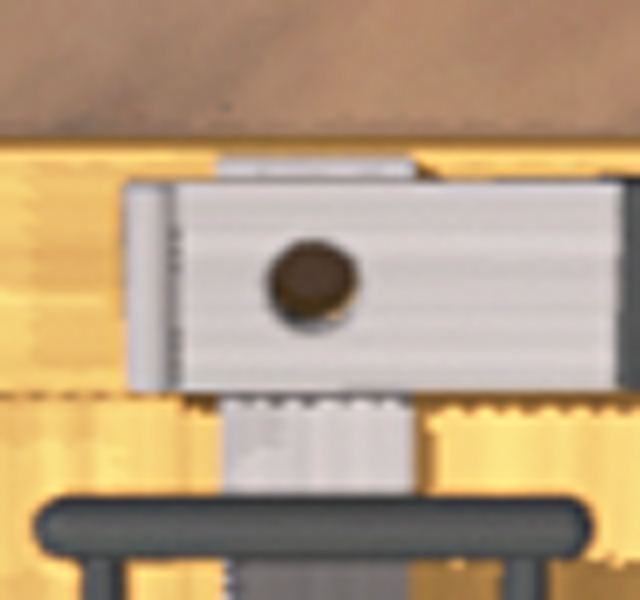

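View pics/v2z.png

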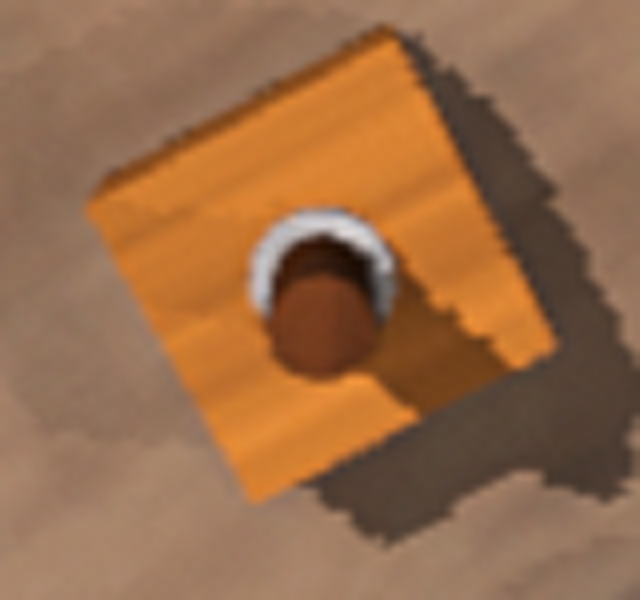

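```bash
python3 - <<'E'
from h import *
a=np.load('v1.npy',allow_pickle=True).item();b=np.load('v2.npy',allow_pickle=True).item()
print('hole',onz(a,(313.7,175.3),.033),CW(-.15,0,.033))
print('collar',onz(b,(314.8,174.9),.037),'top',onz(b,(314.9,180.2),.075))
s=cam('side');save(s,'pp',(340,270,400,330),8)
E
```

```text
hole [0.46031186 0.07819565 0.033     ] [0.46071744 0.07851797 0.033     ]
collar [ 0.61447097 -0.29212488  0.037     ] top [ 0.61395081 -0.29152274  0.075     ]
```

```bash
python3 - <<'E'
from h import *
P=np.array([.6143,-.2920,.043])
ctrl.move_l(P+[0,0,.05],v=.2); ctrl.move_l(P,v=.08); print(F(),obs()['tool_pos'])
ctrl.move_gripper(0,30); print('gap',obs()['finger_gap']*94,F())
for z in (.02,.06,.13): ctrl.move_l(P+[0,0,z],v=.12); print(F())
ctrl.wait(.3); w=cam('wrist'); save(w,'pk',(255,150,375,260),6); print(obs()['t'],obs()['finger_gap']*94)
save(cam('side'),'pks',(340,220,420,320),6)
E
```

```text
[-0.5 -0.3 -0.4] [ 0.6144842  -0.29212435  0.04299909]
gap 17.59087290803261 [-1.3 -0.7  1.2]
[-0.3  0.6 -0.2]
[ 0.1 -0.3 -0.6]
[-0.1 -0.8 -0.3]
95.7167 17.44387353552948
```

View pics/pk.png

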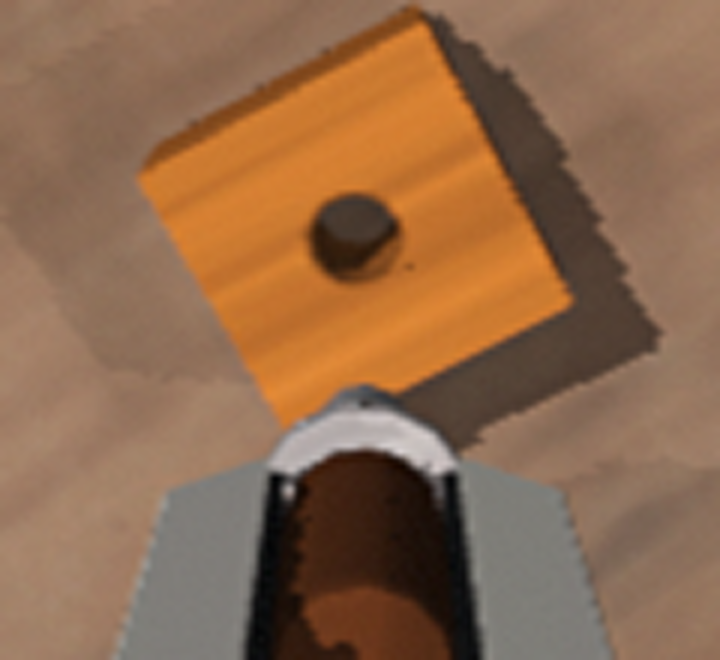

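View pics/pks.png

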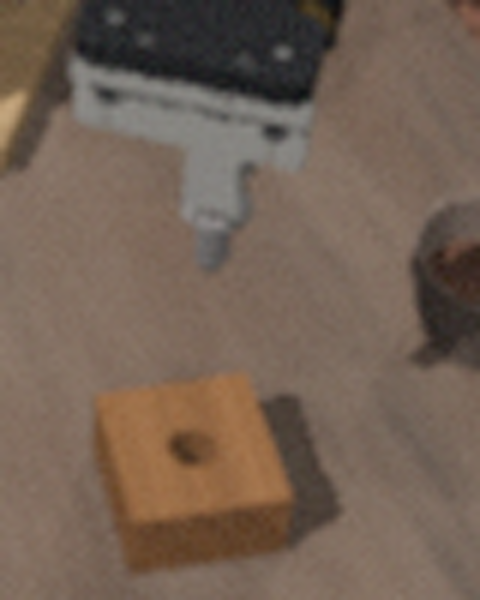

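```bash
python3 - <<'E'
from h import *
w=cam('wrist'); p=obs()['tool_pos']
c=proj(w,p-[0,0,.006]); print('tcp collar px',c.round(1), ((c-[255,150]+.5)*6).round())
yv=R.from_euler('xyz',obs()['ee_rot']).as_matrix()
# collar rim extremes predicted if pin axis at TCP
for d in ([.0125,0],[0,.0125],[0,-.0125]): 
    q=proj(w,p+yv@np.array([d[0],d[1],.006])); print(((q-[255,150]+.5)*6).round())
print('foot', ((proj(w,p-[0,0,.04])-[255,150]+.5)*6).round(), [((proj(w,p+yv@np.array([.006,0,.036]))-[255,150]+.5)*6).round()])
E
```

```text
tcp collar px [312.9 235.5] [350. 516.]
[350. 412.]
[460. 516.]
[240. 516.]
foot [352. 416.] [array([352., 382.])]
```

```bash
python3 - <<'E'
from h import *
for n in ('w0','w1','hp','s1','v1','v2'):
    w=np.load(n+'.npy',allow_pickle=True).item(); print(n,w['T_tool_cam'][:3,3].round(4),w['T_tool_cam'][:3,1].round(4),w['cx'],w['cy'])
for i in range(3):
    w=cam('wrist'); print(w['T_tool_cam'].round(4).tolist(),w['cx']); o=obs(); print(o['tool_pos'].round(4),o['ee_rot'].round(4), o['q'].round(4)); ctrl.wait(.2)
E
```

```text
w0 [ 0.0791 -0.0011 -0.1799] [-9.633e-01  8.000e-04 -2.683e-01] 315.1284051010315 198.39753275235816
w1 [ 0.0791 -0.0011 -0.1799] [-9.633e-01  8.000e-04 -2.683e-01] 315.1284051010315 198.39753275235816
hp [ 7.970e-02  1.000e-04 -1.799e-01] [-9.632e-01  8.000e-04 -2.688e-01] 315.1284051010315 198.39753275235816
s1 [ 0.0777  0.0015 -0.1797] [-9.632e-01  9.000e-04 -2.688e-01] 315.1284051010315 198.39753275235816
v1 [ 0.078   0.0015 -0.1799] [-0.9632  0.0011 -0.2688] 315.1284051010315 198.39753275235816
v2 [ 0.078   0.0015 -0.1799] [-0.9632  0.0011 -0.2688] 315.1284051010315 198.39753275235816
[[0.001, -0.9632, -0.2688, 0.078], [1.0, 0.0011, -0.0001, 0.0015], [0.0004, -0.2688, 0.9632, -0.1799], [0.0, 0.0, 0.0, 1.0]] 315.1284051010315
[ 0.6143 -0.292   0.1728] [-3.1416e+00 -3.0000e-04  2.5046e+00] [-0.5708  0.4511  1.2903  0.      1.4005 -1.5046]
[[0.001, -0.9632, -0.2688, 0.078], [1.0, 0.0011, -0.0001, 0.0015], [0.0004, -0.2688, 0.9632, -0.1799], [0.0, 0.0, 0.0, 1.0]] 315.1284051010315
[ 0.6143 -0.292   0.1731] [-3.1416e+00  1.0000e-04  2.5046e+00] [-0.5708  0.4508  1.2902 -0.      1.4005 -1.5046]
[[0.001, -0.9632, -0.2688, 0.078], [1.0, 0.0011, -0.0001, 0.0015], [0.0004, -0.2688, 0.9632, -0.1799], [0.0, 0.0, 0.0, 1.0]] 315.1284051010315
[ 0.6143 -0.292   0.173 ] [-3.1416  0.      2.5046] [-0.5708  0.4508  1.2902 -0.      1.4005 -1.5046]
```

```bash
python3 - <<'E'
from h import *
H=np.array([.4593,.0771,0])
p=obs()['tool_pos']; ctrl.move_l([p[0],p[1],.22],v=.2)
ctrl.move_l(H+[0,0,.22],v=.25); ctrl.move_l(H+[0,0,.092],v=.15); ctrl.wait(.3)
w=cam('wrist'); save(w,'in0',(255,150,375,260),6); save(cam('side'),'in0s',(220,150,320,250),6); print(F(),obs()['tool_pos'],obs()['t'])
E
```

```text
[0.4 0.5 0. ] [0.45953582 0.07713127 0.0923572 ] 100.1
```

View pics/in0.png

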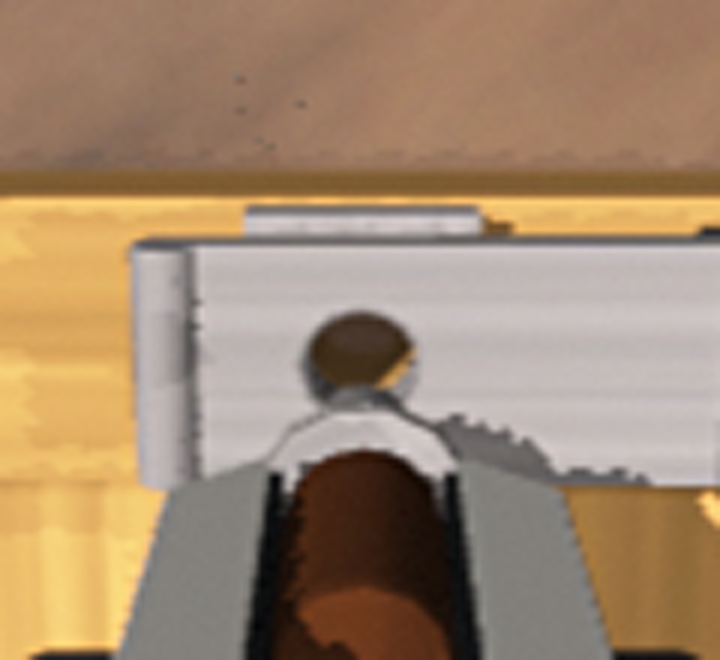

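View pics/in0s.png

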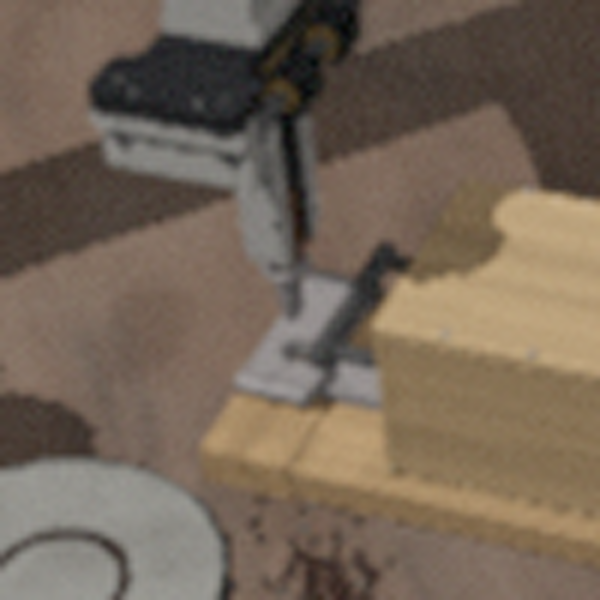

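```bash
python3 - <<'E'
from h import *
H=np.array([.4593,.0771,0]); f0=obs()['ft_force'].copy()
for z in list(np.arange(.086,.0425,-.004))+[.043,.042,.041,.040]:
    ctrl.move_l(H+[0,0,z],v=.05); ctrl.wait(.05); d=obs()['ft_force']-f0
    print(round(z,4),d.round(1))
    if np.linalg.norm(d)>12: break
save(cam('side'),'in1s',(220,150,320,250),6); print(obs()['t'],obs()['tool_pos'])
E
```

```text
0.086 [-0.4 -0.2 -1. ]
0.082 [-0.3 -0.3 -1.5]
0.078 [-0.3 -0.3 -0.6]
0.074 [-0.3 -0.8 -0.7]
0.07 [-0.4 -1.  -0. ]
0.066 [-0.8  0.2 -0.3]
0.062 [-0.  -1.1 -1.6]
0.058 [ 0.1 -1.5 -1.6]
0.054 [-0.5 -0.6  0. ]
0.05 [ 0.4 -0.7 -0.7]
0.046 [ 0.2 -0.6 -0.4]
0.043 [ 0.4 -0.7  0.5]
0.042 [-1.9 -0.9  7.7]
0.041 [-5.5 -0.3 15. ]
104.3667 [0.46013887 0.0770316  0.04305187]
```

View pics/in1s.png

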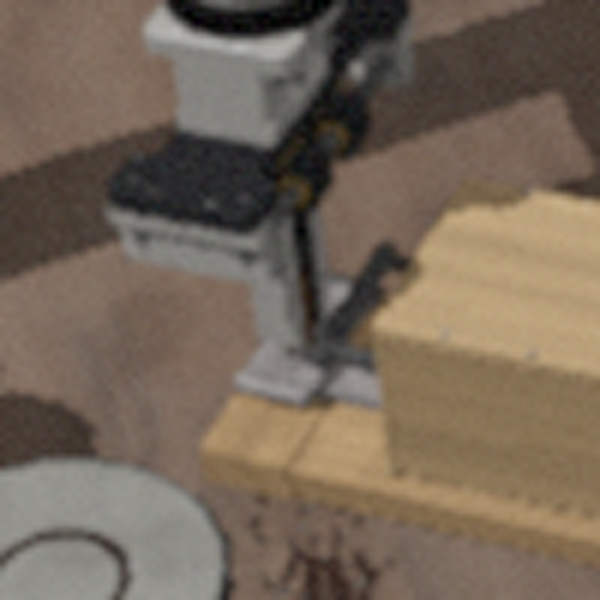

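The pin bottomed out at TCP z 0.043, exactly the home height. I'll release it, retreat and check.

```bash
python3 - <<'E'
from h import *
H=np.array([.4593,.0771,0])
ctrl.move_l(H+[0,0,.0425],v=.05)
ctrl.move_gripper(.45); ctrl.move_l(H+[0,0,.13],v=.08); ctrl.move_l(H+[0,0,.25],v=.25); ctrl.wait(.4)
w=cam('wrist'); save(w,'fin',(255,120,375,240),6); save(w,'finw'); save(cam('side'),'fins',(210,120,410,270),4)
save(cam('scene'),'finsc'); print(F(),obs()['t'])
for z,n in ((.037,'collar'),(.075,'top')): print(n,((proj(w,CW(-.15,0,z))-[255,120]+.5)*6).round())
E
```

```text
[-0.5 -0.2  0.3] 107.6333
collar [368. 344.]
top [369. 380.]
```

View pics/fin.png

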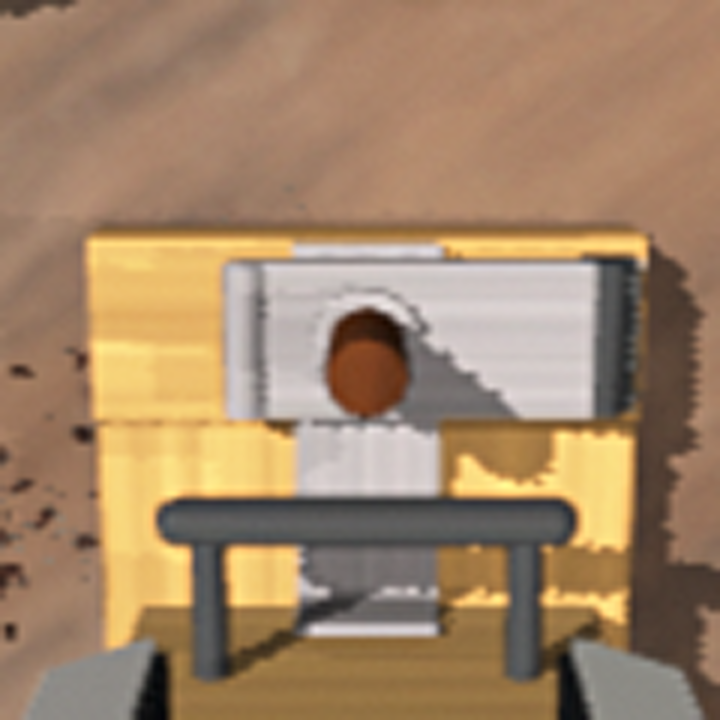

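View pics/fins.png

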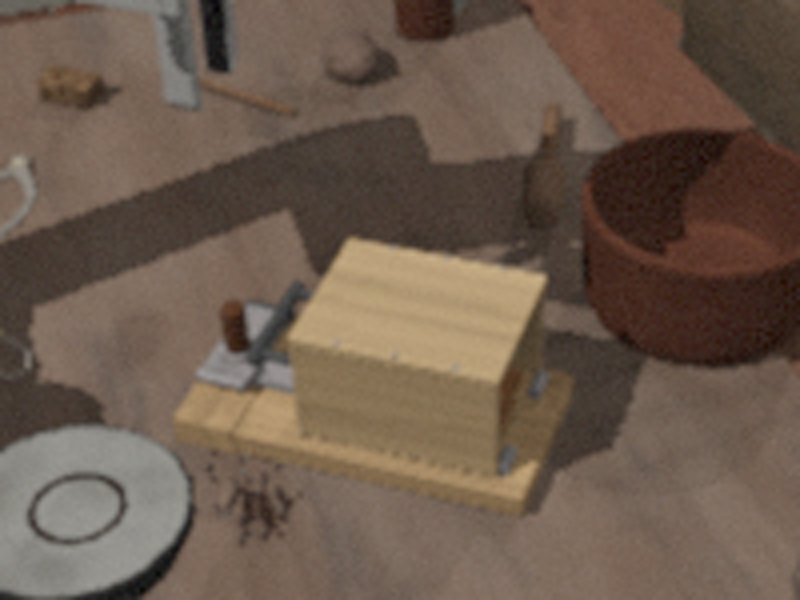

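View pics/finw.png

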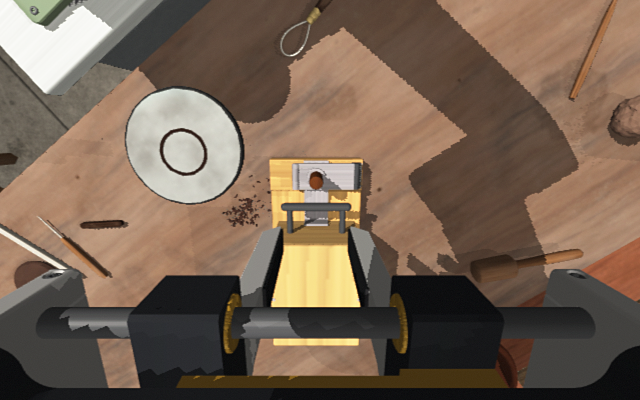

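The pin's collar lies on the flat hasp at about (367,345) in the crop. The lid is closed and the gripper is clear of everything.

```bash
python3 -c "
from h import *
ctrl.sign_off(); print(obs()['t'])"
```

```text
the job is handed in; nothing more can be done
the job is handed in; nothing more can be done
```

The job is done and handed in at about 108 s of the 210 s allowed. All three tiles stand upright in the rack, one in each of slots 1, 2 and 3. The lid is closed, the hasp is folded flat, and the pin is fully home.

- **Tiles:** the third tile had been knocked a few centimetres aside during the run. I measured its new position before picking it up. The last pictures before the lid closed showed all three standing in their slots.
- **Lid:** it came down by its handle, then I pressed it with about 22 N and it would not move any further (top at z 0.110 m, the stated closed height).
- **Hasp:** I pressed it with about 23 N. It stopped at z 0.033 m, the stated height of the closed hasp's upper face, and its hole lined up with the tongue's.
- **Pin:** it went in without resistance and bottomed out exactly where the collar should rest on the hasp. The final pictures show the collar on the hasp.
- **Mallet and cup:** the robot never went to either. The mallet shows unmoved in the final pictures; I did not measure the cup's position again at the end.

One reading disagreed: positions from the wrist camera were about 1.5 mm off the arm's own coordinates. I corrected for this before inserting the pin. The tiles had been placed without that correction, but the slots' clearance covered it.

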